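# Load gilded rosettes onto the splined stubs of a lamp carriage

## Robot

A 6-joint arm with a two-finger parallel gripper is mounted at the origin on the work surface. World frame = base frame: x ahead of the robot, y to its left, z up, the work surface at z = 0. Lengths are in m, angles in rad, forces in N, time in s.
With the tool pointing down it reaches from about 0.25 to 0.775 m from the base axis. Payload 4 kg.
Tool frame: the origin (TCP) lies midway between the tips of the shut fingers; the grasp point (between the pads) lies 19 mm behind it (manip.tcp_to_grasp is the distance from the TCP to the grasp point, in m); z points along the fingers, y is the line along which they close (so a half turn about z gives the same grasp; the last joint's range is limited). The gripper opens to 94 mm and grips with 3 to 60 N. Pads are 16 mm wide; open, the fingers measure 119 mm over their backs; the gripper's body (75 mm by 177 mm) begins 78 mm behind the grasp point.
Start: joints at [1.004, 0.087, 1.371, -0, 1.684, -0.103], TCP at [0.246, 0.492, 0.206] pointing down, gripper open.
Joint ranges: [-3.1, 3.1], [-0.76, 2.03], [0.27, 2.55], [-1.08, 4.22], [0.17, 2.65], [-2.57, 2.57]. Speed limits (rad/s): [2.79, 2.79, 3.14, 3.14, 3.14, 3.14].

## Interface

Orientations are given as a 3x3 rotation matrix whose columns are the frame's x, y, z axes.
In Python, from cell import manip, cams gives the robot as it stands.
- The arm moves only by the tool play_rows, never from a script. Its argument "targets" is a list that holds one entry, the list of rows, each a list of 6 numbers: the shift along the tool's x, y, z in m, then the turn, a rotation vector about the tool's x, y, z in degrees. In form: [[[dx, dy, dz, ax, ay, az], ...]]. A call has 1 to 10 rows; each row is the pose to reach, as a shift and turn from the pose commanded when the call began, along the tool's axes at that moment; what a row does not reach only later rows make up. A row lasts 1/10 s, in which the tool goes at most 50 mm and 8.59 degrees, less where a joint would pass 70% of its speed; a pose out of reach is approached as far as the arm can. A call with a gripper value outside its range is refused whole. "grip" is the closure, from 0 (fully open) to 1 (shut), set as the call begins (left out, the last holds). The fingers move at their own pace and stop on an object; "grip_force" is the grip in N (left out, the last holds). Time passes only in rows, so rows that repeat a pose let the fingers close. It gives the time, the measured TCP pose, the force, the opening and the grip force at its end, in the units of the state.
- manip.get_obs(): the state, without advancing time (a new reading comes with each control period).
- cams.grab_frame(name): name is "scene" or "top" or "wrist"; returns a dict with "frame" (384x512x3 uint8, red, green, blue), "fx", "fy", "cx", "cy" (pixels), "dist_coeffs" ([k1, k2, p1, p2, k3] as OpenCV has them; the pictures are not rectified), "T" (4x4, takes a point from camera to world coordinates); the wrist camera has in their place "tool_from_camera" (4x4, takes a point from camera to tool coordinates, whose origin is the TCP and whose axes are the flange's). Camera axes: x right, y up, looking along -z (the intrinsics and any distortion apply to the point x, -y, -z); pixel columns grow to the right and rows downward; lengths in m; the calibration is good to about 2 mm. A picture is of the moment at which its call begins: read the wrist's pose just before it. There is no depth.
- manip.close_job(): hands the job in; it is judged then, once.
Trained networks look in a picture, given as the dict that the camera call returned (one of the last four; its "shot" number tells which), for a name from the list of things; names that differ only in an ending like _2 or _b are one class to them, and where a whole thing is asked for, a point or a joint stands for the part that bears it (a point fixed in the world has none). Each returns a list of dicts, best first, with "confidence" (0 to 1); they miss things now and then, are a little off and sometimes report something else, mostly with a low value. They report only what shows in the picture. A call takes as long as a camera call. They do not tell look-alikes from the thing itself.
- cams.look_for(query, picture): "box" ([left, top, right, bottom] in pixels, round what is visible of it).
The state is a dict: "clock": time; "q": joint angles; "qd": joint speeds; "tau": joint torques, N m; "eef_pos": TCP position; "tcp_rot": TCP orientation; "contact_force": force on the tool from outside, world axes, zero at the start; "torque": the same for the moment, N m; "width": opening from 0.0 (shut) to 1.0 (fully open); "grip_force": force on a finger pad.
Only numpy, scipy, OpenCV 4.12 (cv2) and the standard library are available. Lean on these libraries where they do the work, as an engineer would, in place of code of your own. Each camera call takes 0.05 s, during which the arm holds its last target. There are 200 camera calls.

## Task

Draw the carriage fully out from under the lamp bridge by its red handle. Set every gilded rosette that stands on the table onto a splined stub of its own, turning it so that its slots line up with the teeth and it sits fully down, flush on the collar; only when all are on, push the carriage back under the lamp until its spring detent snaps home, and then throw the red lamp switch fully over to on. Leave the other studio things where they are.

Things in the scene. Friction and masses are not known exactly. Their poses are not given: they have to be found in the camera images.
- carriage (a joint): Sliding carriage: 200 x 200 mm aluminium plate, top face 40 mm above the table, with four stubs and a red handle. Value in m: 0 = fully out at its stop (loading position), 0.150 = home at its stop under the lamp bridge. It slides along the station's y axis, home being towards station -y, with about 2 N of friction.
- detent (a point): Fixed point at the carriage's spring detent (a steel ball on the station's far side that a brass bump on the carriage's edge must pass). It resists with about 6 N from joint value 0.129 to 0.141, then snaps the carriage to 0.150 and holds it there with about 4 N; let go before 0.141, the carriage springs back to about 0.129.
- station: Fixed lamp station; place and yaw vary. Origin: on the table under the plate's centre when the carriage is fully out. Its x axis points roughly away from the robot; its y axis (roughly to the robot's left) is the way the carriage comes out. Grey base 170 mm (x) by 400 mm (y, +125 to -275), 28 mm high with rails.
- bridge (a point): Middle of the underside of the white lamp bridge's bar, 155 mm above the table, at station y = -210. The bar runs 296 mm along station x, is 70 mm wide in y and 24 mm thick. Its two posts, 22 mm (x) by 60 mm (y), stand at station x = +-137 mm.
- handle (a point): Top centre of the carriage's upright red handle, 106 mm above the table; the handle is 34 mm along station x, 16 mm along station y and 66 mm tall, in the middle of the carriage's outer (+y) end, 130 mm from the plate's centre. Moves with the carriage; point axes as the station's.
- stub0 (a point): Splined steel stub 0 of 4 on the carriage, 105 mm apart in a square. Point: on its axis, on top of its round collar (48 mm across, 50 mm above the table), where a hub's underside rests. Four teeth in a cross along this point's x and y axes: each bar 30 mm long, 10 mm wide, rising 24 mm above the collar, tops rounded. Stands at its own angle each time; turns only stiffly (0.12 N m).
- stub1 (a point): Splined steel stub 1 of 4 on the carriage, 105 mm apart in a square. Point: on its axis, on top of its round collar (48 mm across, 50 mm above the table), where a hub's underside rests. Four teeth in a cross along this point's x and y axes: each bar 30 mm long, 10 mm wide, rising 24 mm above the collar, tops rounded. Stands at its own angle each time; turns only stiffly (0.12 N m).
- stub2 (a point): Splined steel stub 2 of 4 on the carriage, 105 mm apart in a square. Point: on its axis, on top of its round collar (48 mm across, 50 mm above the table), where a hub's underside rests. Four teeth in a cross along this point's x and y axes: each bar 30 mm long, 10 mm wide, rising 24 mm above the collar, tops rounded. Stands at its own angle each time; turns only stiffly (0.12 N m).
- stub3 (a point): Splined steel stub 3 of 4 on the carriage, 105 mm apart in a square. Point: on its axis, on top of its round collar (48 mm across, 50 mm above the table), where a hub's underside rests. Four teeth in a cross along this point's x and y axes: each bar 30 mm long, 10 mm wide, rising 24 mm above the collar, tops rounded. Stands at its own angle each time; turns only stiffly (0.12 N m).
- rosette0: Gilded rosette on a square 44 x 44 mm hub, 0.1 to 0.2 kg, standing upright; 3 or 4 present. Origin: centre of its underside. Brown hub 0 to 28 mm high, with a cross of slots from below, 12.4 mm wide, 28 mm deep, open at the middle of each side face (along body x and y; quarter turns alike); gold block 28 to 42 mm; flower 38 mm across up to 55 mm. Grip two side faces about 30 mm up.
- rosette1: Gilded rosette on a square 44 x 44 mm hub, 0.1 to 0.2 kg, standing upright; 3 or 4 present. Origin: centre of its underside. Brown hub 0 to 28 mm high, with a cross of slots from below, 12.4 mm wide, 28 mm deep, open at the middle of each side face (along body x and y; quarter turns alike); gold block 28 to 42 mm; flower 38 mm across up to 55 mm. Grip two side faces about 30 mm up.
- rosette2: Gilded rosette on a square 44 x 44 mm hub, 0.1 to 0.2 kg, standing upright; 3 or 4 present. Origin: centre of its underside. Brown hub 0 to 28 mm high, with a cross of slots from below, 12.4 mm wide, 28 mm deep, open at the middle of each side face (along body x and y; quarter turns alike); gold block 28 to 42 mm; flower 38 mm across up to 55 mm. Grip two side faces about 30 mm up.
- rosette3: Gilded rosette on a square 44 x 44 mm hub, 0.1 to 0.2 kg, standing upright; 3 or 4 present. Origin: centre of its underside. Brown hub 0 to 28 mm high, with a cross of slots from below, 12.4 mm wide, 28 mm deep, open at the middle of each side face (along body x and y; quarter turns alike); gold block 28 to 42 mm; flower 38 mm across up to 55 mm. Grip two side faces about 30 mm up.
- lamp_switch (a joint): Lamp switch: toggle lever with a red ball on a grey block fixed to the station, pivot at station x = +75, y = +170 mm, 22 mm above the table. Value in rad: 0 = off (leaning 0.5 rad towards station -y), 1.0 = on (leaning 0.5 rad towards station +y). About 1 N at the ball moves it; it stays where it is left.
- lamp_switch_tip (a point): Centre of the lamp switch's red ball, 26 mm across, 80 mm from the pivot, 92 mm above the table when off or on.
- varnish: Amber jar with a black cap, 52 mm across, 100 mm tall; bystander; origin at its underside.
- leaf_box: Pale card box with a red band, 70 x 90 x 35 mm; bystander; origin at its underside.
- knife: Palette knife lying flat, 200 mm long along its x axis; bystander.
- size_cup: White cup, 64 mm across, 60 mm tall; bystander; origin at its underside.
- tin: Brass-coloured tin, 60 mm across, 55 mm tall; bystander; origin at its underside.
Mind the look-alikes: they are no part of the job. Leave any pink or turquoise look-alike of the rosette3 alone.

How it is judged:
On the way, in this order (a step that is already met when the one before it is completed fails the run):
1. the carriage is drawn fully out (within 6 mm of its outer stop) (value of joint carriage below 0.006 m), for 0.2 s.
2. every rosette sits flush on a stub of its own while the carriage is still out (within 30 mm of its outer stop) ((distance between rosette0 and stub0 below 0.006 m or distance between rosette0 and stub1 below 0.006 m or distance between rosette0 and stub2 below 0.006 m or distance between rosette0 and stub3 below 0.006 m) and (distance between rosette1 and stub0 below 0.006 m or distance between rosette1 and stub1 below 0.006 m or distance between rosette1 and stub2 below 0.006 m or distance between rosette1 and stub3 below 0.006 m) and (distance between rosette2 and stub0 below 0.006 m or distance between rosette2 and stub1 below 0.006 m or distance between rosette2 and stub2 below 0.006 m or distance between rosette2 and stub3 below 0.006 m) and (distance between rosette3 and stub0 below 0.006 m or distance between rosette3 and stub1 below 0.006 m or distance between rosette3 and stub2 below 0.006 m or distance between rosette3 and stub3 below 0.006 m) and angle between each of rosette0, rosette1, rosette2, rosette3's own z axis and vertical below 0.1 rad and value of joint carriage below 0.03 m), for 0.2 s.
3. the carriage is home in its detent (above 0.145 m) with every rosette still seated and the lamp switch still off (below 0.5 rad) ((distance between rosette0 and stub0 below 0.006 m or distance between rosette0 and stub1 below 0.006 m or distance between rosette0 and stub2 below 0.006 m or distance between rosette0 and stub3 below 0.006 m) and (distance between rosette1 and stub0 below 0.006 m or distance between rosette1 and stub1 below 0.006 m or distance between rosette1 and stub2 below 0.006 m or distance between rosette1 and stub3 below 0.006 m) and (distance between rosette2 and stub0 below 0.006 m or distance between rosette2 and stub1 below 0.006 m or distance between rosette2 and stub2 below 0.006 m or distance between rosette2 and stub3 below 0.006 m) and (distance between rosette3 and stub0 below 0.006 m or distance between rosette3 and stub1 below 0.006 m or distance between rosette3 and stub2 below 0.006 m or distance between rosette3 and stub3 below 0.006 m) and angle between each of rosette0, rosette1, rosette2, rosette3's own z axis and vertical below 0.1 rad and value of joint carriage above 0.145 m and value of joint lamp_switch below 0.5 rad), for 0.2 s.
At the end, for the whole second after the job is handed in: Every rosette present sits on a splined stub: its underside centre within 6 mm of the collar's centre point, upright within 0.1 rad and at rest; the carriage is home in its detent (joint above 0.145 m) and at rest; the lamp switch is on (above 0.85 rad) ((distance between rosette0 and stub0 below 0.006 m or distance between rosette0 and stub1 below 0.006 m or distance between rosette0 and stub2 below 0.006 m or distance between rosette0 and stub3 below 0.006 m) and (distance between rosette1 and stub0 below 0.006 m or distance between rosette1 and stub1 below 0.006 m or distance between rosette1 and stub2 below 0.006 m or distance between rosette1 and stub3 below 0.006 m) and (distance between rosette2 and stub0 below 0.006 m or distance between rosette2 and stub1 below 0.006 m or distance between rosette2 and stub2 below 0.006 m or distance between rosette2 and stub3 below 0.006 m) and (distance between rosette3 and stub0 below 0.006 m or distance between rosette3 and stub1 below 0.006 m or distance between rosette3 and stub2 below 0.006 m or distance between rosette3 and stub3 below 0.006 m) and angle between each of rosette0, rosette1, rosette2, rosette3's own z axis and vertical below 0.1 rad and linear speed of each of rosette0, rosette1, rosette2, rosette3 below 0.02 m/s and value of joint carriage above 0.145 m and velocity of joint carriage between -0.01 and 0.01 m/s and value of joint lamp_switch above 0.85 rad); the robot touches nothing.
It fails at once if a bystander is moved by more than 30 mm (distance of any of varnish, leaf_box, knife, size_cup, tin from where it was at the start of the episode above 0.03 m).
Of rosette0, rosette1, rosette2, rosette3 only 3 to 4 are there at a start; the rules pass over those that are not, and their reading is None.
At some moment in a run one of rosette0, rosette1, rosette2, rosette3 may be knocked a few centimetres aside while the robot is not near it.
It also fails if it takes over 200 s, if anything falls off the work surface, if the arm or the gripper's body presses on something with over 40 N, if the wrist force passes 120 N, or if a joint passes its speed limit or range.

## Working session

There is one attempt and no reset: what is moved stays moved. The work goes in short steps, Python scripts to look and compute and a tool call to move; the robot and the scene stay as the last step left them, time stands still between calls to the robot, and variables do not carry over. Pictures are saved under pics/ and viewed, at most 14 in all, crops included, and the job is handed in when it is done.

Besides the shell and the picture viewer there is one more tool, called after "Call:" as a command line: name --argument value ..., lists and objects as JSON in quotes. play_rows: Moves the arm, as the interface text tells. Its arguments: {"type":"object","properties":{"targets":{"type":"array","items":{"type":"array","items":{"type":"array","items":{"type":"number"}}}},"grip":{"type":"number"},"grip_force":{"type":"number"}},"required":["targets"]}

```bash
mkdir -p pics; ls
python3 - <<'E'
from cell import manip,cams
import cv2,numpy as np
print(manip.get_obs(), manip.tcp_to_grasp)
for n in ["top","scene"]:
    p=cams.grab_frame(n); print(n,p["fx"],p["fy"],p["cx"],p["cy"],p["dist_coeffs"],p["T"])
    cv2.imwrite(f"pics/{n}0.png",cv2.resize(p["frame"][:,:,::-1],(800,600),interpolation=cv2.INTER_CUBIC))
E
```

```text
pics
{'clock': 0.0, 'q': array([ 1.00386248e+00,  8.79440052e-02,  1.37221266e+00,  1.18900397e-05,
        1.68361075e+00, -1.03079065e-01]), 'qd': array([ 3.81253120e-05,  9.85184996e-04, -6.53289209e-04, -8.78892421e-04,
       -9.74664633e-04, -1.00159512e-03]), 'tau': array([-6.16566085e-04, -3.40177524e+01, -3.02425110e+01,  7.17893173e-02,
        3.30612890e-02, -1.60436202e-04]), 'eef_pos': array([0.24576772, 0.49143063, 0.2043313 ]), 'tcp_rot': array([[-8.94334975e-01,  4.47396430e-01, -1.17792025e-03],
       [ 4.47397919e-01,  8.94333137e-01, -1.82818266e-03],
       [ 2.35530715e-04, -2.16200676e-03, -9.99997635e-01]]), 'contact_force': array([-0.68423071,  0.02247327,  0.24266536]), 'torque': array([-0.00900839, -0.02471544,  0.00449948]), 'grip_force': 0.0, 'width': 1.0008497178383648} 0.0188
top 444.8149134388798 444.8149134388798 258.3193326208579 185.7770191670073 [-0.07278108  0.          0.          0.          0.        ] [[-0.01901406  0.98927204 -0.14484229  0.39155067]
 [-0.99980463 -0.01959568 -0.00258981  0.03422927]
 [-0.00540031  0.14476475  0.98945137  1.34153639]
 [ 0.          0.          0.          1.        ]]
scene 427.9306837730252 427.9306837730252 260.18438493105447 192.29450384768023 [0.0294389 0.        0.        0.        0.       ] [[ 0.0172287  -0.7092177   0.70477899  1.52668916]
 [ 0.99978352  0.00399589 -0.02041919  0.02017403]
 [ 0.01166543  0.70497822  0.70913301  1.10011455]
 [ 0.          0.          0.          1.        ]]
```

View pics/top0.png

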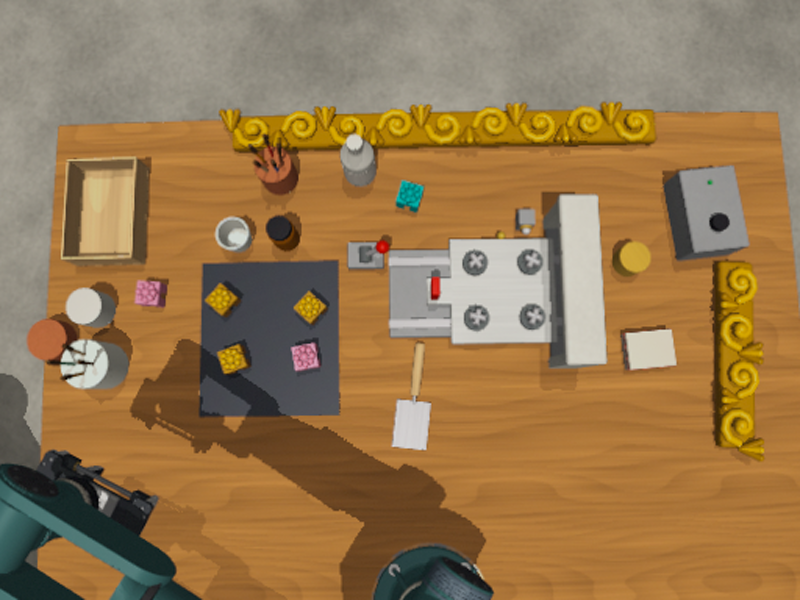

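View pics/scene0.png

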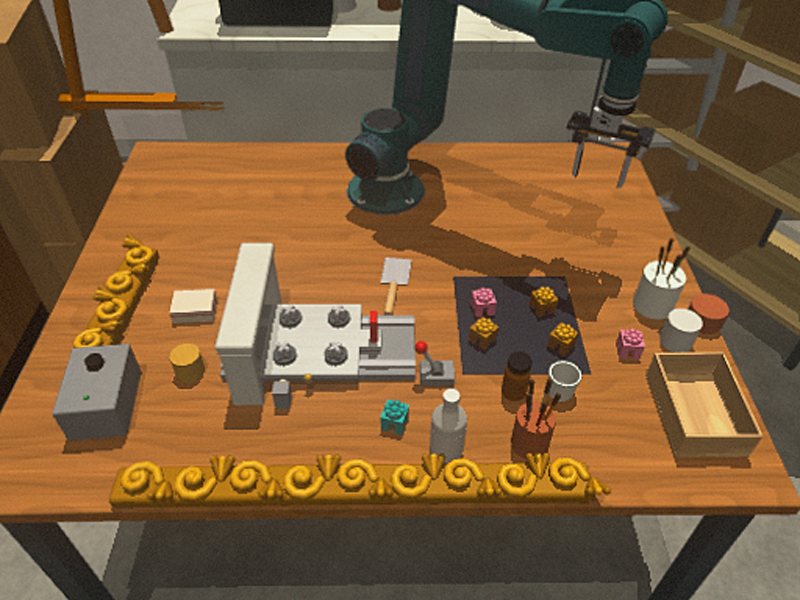

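Gold rosettes (top view, 800 px scale): (221,299), (310,307), (232,360). Look-alikes: pink (305,357) and (150,293), turquoise (409,195), and the gilded frame ornaments at the top and right. Handle is at (435,287), ball at (383,246), stubs at (475,261), (530,261), (477,317), (532,317). There are three gold ones.

```bash
cat > h.py <<'E'
from cell import manip,cams
import cv2,numpy as np
from scipy.spatial.transform import Rotation as R
F=np.diag([1.,-1,-1])
def cam(n):
    o=manip.get_obs(); p=cams.grab_frame(n)
    if n=="wrist":
        T=np.eye(4);T[:3,:3]=o["tcp_rot"];T[:3,3]=o["eef_pos"];p["T"]=T@p["tool_from_camera"]
    return p
def K(p): return np.array([[p["fx"],0,p["cx"]],[0,p["fy"],p["cy"]],[0,0,1.]])
def unproj(p,uv,z):
    uv=np.array(uv,float).reshape(-1,1,2)
    n=cv2.undistortPoints(uv,K(p),np.array(p["dist_coeffs"],float)).reshape(-1,2)
    d=(p["T"][:3,:3]@(F@np.c_[n,np.ones(len(n))].T)).T; c=p["T"][:3,3]
    return c+d*((z-c[2])/d[:,2])[:,None]
def proj(p,X):
    X=np.atleast_2d(X); c=(F@(p["T"][:3,:3].T@(X-p["T"][:3,3]).T)).T
    return cv2.projectPoints(c,np.zeros(3),np.zeros(3),K(p),np.array(p["dist_coeffs"],float))[0].reshape(-1,2)
def blobs(p,lo,hi,amin,z):
    hsv=cv2.cvtColor(p["frame"],cv2.COLOR_RGB2HSV)
    m=cv2.morphologyEx(cv2.inRange(hsv,np.array(lo),np.array(hi)),cv2.MORPH_CLOSE,np.ones((5,5)))
    n,l,s,c=cv2.connectedComponentsWithStats(m)
    out=[]
    for i in range(1,n):
        if s[i,4]>=amin:
            r=cv2.minAreaRect(np.argwhere(l==i)[:,::-1].astype(np.float32))
            out.append((s[i,4],c[i].round(1),unproj(p,c[i],z)[0].round(4),np.round(r[1],1)))
    return out
def goto(pos,yaw=None,turn_ok=True):
    """shift & turn (tool axes) to reach TCP pos with tool y axis at world yaw (mod 180), pointing straight down"""
    o=manip.get_obs(); Rm=o["tcp_rot"]; d=Rm.T@(np.array(pos)-o["eef_pos"])
    cy=np.arctan2(Rm[1,1],Rm[0,1]); 
    if yaw is None: yaw=cy
    yaw=cy+(yaw-cy+np.pi/2)%np.pi-np.pi/2
    y=np.array([np.cos(yaw),np.sin(yaw),0]);z=np.array([0,0,-1.]);T=np.c_[np.cross(y,z),y,z]
    rv=np.degrees(R.from_matrix(Rm.T@T).as_rotvec())
    print("shift",d.round(4),"turn",rv.round(2),"pos",o["eef_pos"].round(4),"yaw",np.degrees(cy).round(1),"q5",o["q"][5].round(2),"F",o["contact_force"].round(1),"w",round(o["width"],3),"t",round(o["clock"],1))
E
python3 - <<'E'
from h import *
p=cam("top")
print(unproj(p,np.array([[475,261],[530,261],[477,317],[532,317]])/1.5625,.074).round(4))
print("handle",unproj(p,np.array([[435,280]])/1.5625,.106),"ball",unproj(p,np.array([[383,246]])/1.5625,.092))
print("gold",unproj(p,np.array([[221,299],[310,307],[232,360]])/1.5625,.045).round(4))
print("red",blobs(p,(0,180,120),(5,255,255),20,.106), blobs(p,(174,180,120),(180,255,255),20,.106))
print("goldb",*blobs(p,(18,180,90),(30,255,255),60,.045),sep="\n")
for n in ["stub0","lamp_switch","handle","rosette0"]:
    print(n,[(np.round(r["box"],1).tolist(),round(r["confidence"],2)) for r in cams.look_for(n,p)])
E
```

```text
[[ 0.6294 -0.0959  0.074 ]
 [ 0.6274 -0.1982  0.074 ]
 [ 0.5249 -0.096   0.074 ]
 [ 0.5229 -0.1971  0.074 ]]
handle [[ 0.5899932  -0.01937123  0.106     ]] ball [[0.65731588 0.07377784 0.092     ]]
gold [[0.5715 0.3838 0.045 ]
 [0.553  0.2145 0.045 ]
 [0.4559 0.361  0.045 ]]
red [(np.int32(52), array([244.5, 157.5]), array([0.6542, 0.0751, 0.106 ]), array([7., 7.])), (np.int32(62), array([278. , 183.1]), array([ 0.5789, -0.0181,  0.106 ]), array([12.,  4.]))] []
goldb
(np.int32(6217), array([283.4,  81.5]), array([ 0.9026, -0.0453,  0.045 ]), array([ 27.1, 278.8]))
(np.int32(377), array([404.4, 165.4]), array([ 0.6341, -0.3994,  0.045 ]), array([20.5, 23.2]))
(np.int32(2922), array([472.3, 228.9]), array([ 0.4404, -0.5912,  0.045 ]), array([128.2,  28.6]))
(np.int32(225), array([141.4, 191.1]), array([0.5722, 0.384 , 0.045 ]), array([14.8, 14.8]))
(np.int32(220), array([197.9, 196.4]), array([0.5534, 0.2158, 0.045 ]), array([15.1, 14.4]))
(np.int32(236), array([148.2, 229.6]), array([0.4583, 0.3619, 0.045 ]), array([15.5, 15.8]))
stub0 [([297.1, 193.0, 313.9, 214.9], 0.76), ([298.5, 162.2, 311.7, 176.0], 0.69), ([334.9, 162.4, 348.2, 173.1], 0.65), ([331.7, 192.8, 349.9, 212.0], 0.53)]
lamp_switch [([237.7, 152.9, 246.4, 166.0], 0.66)]
handle [([187.9, 189.4, 207.4, 206.5], 0.67), ([272.5, 148.2, 355.5, 220.0], 0.56)]
rosette0 [([191.0, 188.1, 208.5, 207.5], 0.7), ([187.1, 220.2, 205.4, 240.0], 0.7), ([91.1, 177.9, 105.4, 195.5], 0.61), ([130.9, 183.0, 154.4, 204.1], 0.54), ([141.1, 217.1, 159.0, 239.8], 0.53), ([253.1, 114.6, 272.5, 132.5], 0.52)]
```

Run:
```python
from h import *
goto([.579,-.018,.2],np.radians(89))
print(cam("wrist")["tool_from_camera"])
```

```text
shift [-0.5259 -0.307   0.0053] turn [-3.000e-02 -1.000e-02 -2.557e+01] pos [0.246  0.4918 0.2052] yaw 63.4 q5 -0.1 F [ 0.2 -0.3  0. ] w 0.997 t 0.3
[[ 7.73990885e-04  9.73657108e-01  2.28015872e-01  6.63062876e-02]
 [ 9.99998797e-01 -1.06006735e-03  1.13216749e-03  8.67865284e-04]
 [ 1.34405510e-03  2.28014721e-01 -9.73656757e-01 -1.78267068e-01]
 [ 0.00000000e+00  0.00000000e+00  0.00000000e+00  1.00000000e+00]]
```

Call:
play_rows --targets '[[[-0.526, -0.307, 0.005, 0, 0, -25.6], [-0.526, -0.307, 0.005, 0, 0, -25.6], [-0.526, -0.307, 0.005, 0, 0, -25.6], [-0.526, -0.307, 0.005, 0, 0, -25.6], [-0.526, -0.307, 0.005, 0, 0, -25.6], [-0.526, -0.307, 0.005, 0, 0, -25.6], [-0.526, -0.307, 0.005, 0, 0, -25.6], [-0.526, -0.307, 0.005, 0, 0, -25.6], [-0.526, -0.307, 0.005, 0, 0, -25.6], [-0.526, -0.307, 0.005, 0, 0, -25.6]]]' --grip 0

```text
clock: 1.4
eef_pos: [0.513, 0.083, 0.2018]
tcp_rot: [[-1.0, 0.017, 0.001], [0.017, 1.0, 0.0], [-0.001, 0.0, -1.0]]
contact_force: [0.1, 1.8, 0.7]
width: 1.001
grip_force: 0.0
```

Run:
```python
from h import *
goto([.579,-.018,.16],np.radians(89))
```

```text
shift [-0.0677 -0.0998  0.0418] turn [0.02 0.05 0.02] pos [0.513  0.083  0.2018] yaw 89.0 q5 -1.5 F [0.1 1.8 0.7] w 1.001 t 1.4
```

Call:
play_rows --targets '[[[-0.068, -0.1, 0.0, 0, 0, 0], [-0.068, -0.1, 0.0, 0, 0, 0], [-0.068, -0.1, 0.0, 0, 0, 0], [-0.068, -0.1, 0.0, 0, 0, 0], [-0.068, -0.1, 0.0, 0, 0, 0]]]'

```text
clock: 1.9
eef_pos: [0.5781, -0.0156, 0.2013]
tcp_rot: [[-1.0, 0.017, -0.001], [0.017, 1.0, 0.001], [0.001, 0.001, -1.0]]
contact_force: [-0.0, 0.7, 0.2]
width: 1.002
grip_force: 0.0
```

Run:
```python
from h import *
p=cam("wrist")
cv2.imwrite("pics/w1.png",p["frame"][:,:,::-1])
print(blobs(p,(0,180,90),(5,255,255),60,.106))
goto([.579,-.018,.062],np.radians(89))
```

```text
[(np.int32(455), array([249.7, 188.1]), array([ 0.5775, -0.02  ,  0.106 ]), array([32., 14.])), (np.int32(187), array([335. , 255.4]), array([0.6518, 0.0681, 0.106 ]), array([23. , 10.2]))]
shift [-0.0012 -0.0032  0.1396] turn [ 0.06 -0.02  0.1 ] pos [ 0.5779 -0.0149  0.2016] yaw 89.1 q5 -1.68 F [ 0.6  0.2 -0.1] w 1.0 t 1.9
```

View pics/w1.png

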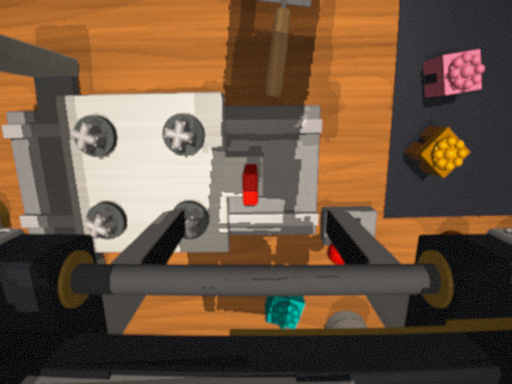

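Wrist view: handle at (250,188), agreeing with the top view at about (0.577, -0.020). I'll descend and grip.

Call:
play_rows --targets '[[[0, -0.005, 0.05, 0, 0, 0], [0, -0.005, 0.1, 0, 0, 0], [0, -0.005, 0.138, 0, 0, 0], [0, -0.005, 0.138, 0, 0, 0], [0, -0.005, 0.138, 0, 0, 0]]]'

```text
clock: 2.45
eef_pos: [0.578, -0.0197, 0.0643]
tcp_rot: [[-1.0, 0.015, -0.0], [0.015, 1.0, 0.0], [0.0, 0.0, -1.0]]
contact_force: [0.4, 0.3, 0.5]
width: 0.999
grip_force: 0.0
```

Call:
play_rows --targets '[[[0, 0, 0, 0, 0, 0], [0, 0, 0, 0, 0, 0], [0, 0, 0, 0, 0, 0], [0, 0, 0, 0, 0, 0], [0, 0, 0, 0, 0, 0], [0, 0, 0, 0, 0, 0], [0, 0, 0, 0, 0, 0], [0, 0, 0, 0, 0, 0]]]' --grip 1 --grip_force 20

```text
clock: 3.25
eef_pos: [0.5783, -0.0213, 0.0634]
tcp_rot: [[-1.0, 0.017, -0.0], [0.017, 1.0, 0.0], [0.0, 0.0, -1.0]]
contact_force: [0.4, -0.4, -0.1]
width: 0.357
grip_force: 0.0
```

Call:
play_rows --targets '[[[0, 0, 0, 0, 0, 0], [0, 0, 0, 0, 0, 0], [0, 0, 0, 0, 0, 0], [0, 0, 0, 0, 0, 0], [0, 0, 0, 0, 0, 0]]]'

```text
clock: 3.75
eef_pos: [0.5783, -0.0211, 0.0634]
tcp_rot: [[-1.0, 0.017, -0.0], [0.017, 1.0, 0.0], [0.0, 0.0, -1.0]]
contact_force: [0.4, 0.5, -0.2]
width: 0.168
grip_force: 20.0
```

Call:
play_rows --targets '[[[0, 0.015, 0, 0, 0, 0], [0, 0.03, 0, 0, 0, 0], [0, 0.045, 0, 0, 0, 0], [0, 0.06, 0, 0, 0, 0], [0, 0.075, 0, 0, 0, 0], [0, 0.09, 0, 0, 0, 0], [0, 0.1, 0, 0, 0, 0], [0, 0.1, 0, 0, 0, 0]]]'

```text
clock: 4.55
eef_pos: [0.5789, 0.0707, 0.0632]
tcp_rot: [[-1.0, 0.018, -0.004], [0.018, 1.0, -0.019], [0.003, -0.019, -1.0]]
contact_force: [-4.7, -24.8, 2.0]
width: 0.178
grip_force: 19.9
```

Call:
play_rows --targets '[[[0, -0.006, 0, 0, 0, 0], [0, -0.006, 0, 0, 0, 0]]]'

```text
clock: 4.75
eef_pos: [0.579, 0.0708, 0.0632]
tcp_rot: [[-1.0, 0.018, -0.003], [0.018, 1.0, -0.004], [0.003, -0.004, -1.0]]
contact_force: [-4.3, -8.9, 1.9]
width: 0.169
grip_force: 20.0
```

Call:
play_rows --targets '[[[0, 0, 0, 0, 0, 0], [0, 0, 0, 0, 0, 0], [0, 0, 0, 0, 0, 0], [0, 0, 0, 0, 0, 0], [0, 0, -0.04, 0, 0, 0], [0, 0, -0.08, 0, 0, 0], [0, 0, -0.12, 0, 0, 0], [0, 0, -0.15, 0, 0, 0], [0, 0, -0.15, 0, 0, 0]]]' --grip 0

```text
clock: 5.65
eef_pos: [0.5828, 0.0734, 0.2202]
tcp_rot: [[-1.0, 0.016, 0.012], [0.016, 1.0, 0.001], [-0.012, 0.001, -1.0]]
contact_force: [0.4, -0.4, 0.4]
width: 0.9
grip_force: 0.0
```

Run:
```python
from h import *
p=cam("top")
cv2.imwrite("pics/top2.png",cv2.resize(p["frame"][100:290,100:380,::-1],None,fx=2.8,fy=2.8,interpolation=cv2.INTER_CUBIC))
print("base end",unproj(p,np.array([[389,262],[390,337]])/1.5625,.028))
w=cam("wrist")
cv2.imwrite("pics/w2.png",w["frame"][:,:,::-1])
print(blobs(w,(0,180,90),(5,255,255),60,.106))
goto([.575,0,.2],np.radians(89))
```

```text
base end [[0.63930816 0.0647254  0.028     ]
 [0.49500387 0.06514279 0.028     ]]
[(np.int32(480), array([253. , 178.9]), array([0.5758, 0.0719, 0.106 ]), array([39., 14.])), (np.int32(356), array([257.5, 244.2]), array([0.6491, 0.0757, 0.106 ]), array([20., 21.]))]
shift [ 0.0042 -0.0732  0.014 ] turn [0.03 0.11 0.05] pos [0.5804 0.0731 0.2141] yaw 89.0 q5 -1.53 F [ 0.2 -0.6 -0.4] w 0.98 t 5.8
```

View pics/w2.png

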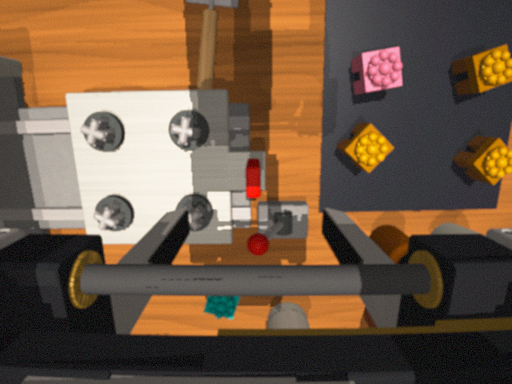

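Carriage is at its outer stop: handle at y≈0.072, base end at 0.065, so the station origin is about y=-0.059. The wrist view shows the handle (253,179) and stubs (101,131), (188,130), (113,212), (196,211). Next I measure the stubs from closer.

Call:
play_rows --targets '[[[-0.08, -0.133, 0.03, 0, 0, 0], [-0.08, -0.133, 0.03, 0, 0, 0], [-0.08, -0.133, 0.03, 0, 0, 0], [-0.08, -0.133, 0.03, 0, 0, 0], [-0.08, -0.133, 0.03, 0, 0, 0], [-0.08, -0.133, 0.03, 0, 0, 0]]]'

```text
clock: 6.35
eef_pos: [0.6569, -0.0604, 0.1822]
tcp_rot: [[-1.0, 0.016, -0.003], [0.016, 1.0, 0.001], [0.003, 0.001, -1.0]]
contact_force: [-0.3, -0.3, 0.4]
width: 1.004
grip_force: 0.0
```

Run:
```python
from h import *
w=cam("wrist")
w["frame"].dump("pics/w3.npy")
cv2.imwrite("pics/w3.png",cv2.resize(w["frame"][:,:,::-1],(800,600),interpolation=cv2.INTER_CUBIC))
goto([.66,-.06,.18],np.radians(89))
g=cv2.cvtColor(w["frame"],cv2.COLOR_RGB2GRAY)
# expected stub px
o=np.array([.577,-.059]);
for s in [(1,1),(1,-1),(-1,1),(-1,-1)]:
    e=proj(w,[[o[0]+s[0]*.0525,o[1]+s[1]*.0525,.074]])[0]; print(s,e.round(1))
```

```text
shift [-0.0029  0.      0.0032] turn [ 0.06 -0.05  0.11] pos [ 0.6571 -0.06    0.1832] yaw 89.1 q5 -1.73 F [-0.5  0.7  0.2] w 1.004 t 6.4
(1, 1) [307.1 158.5]
(1, -1) [203.4 160.1]
(-1, 1) [309.4  47.4]
(-1, -1) [197.6  49.2]
```

View pics/w3.png

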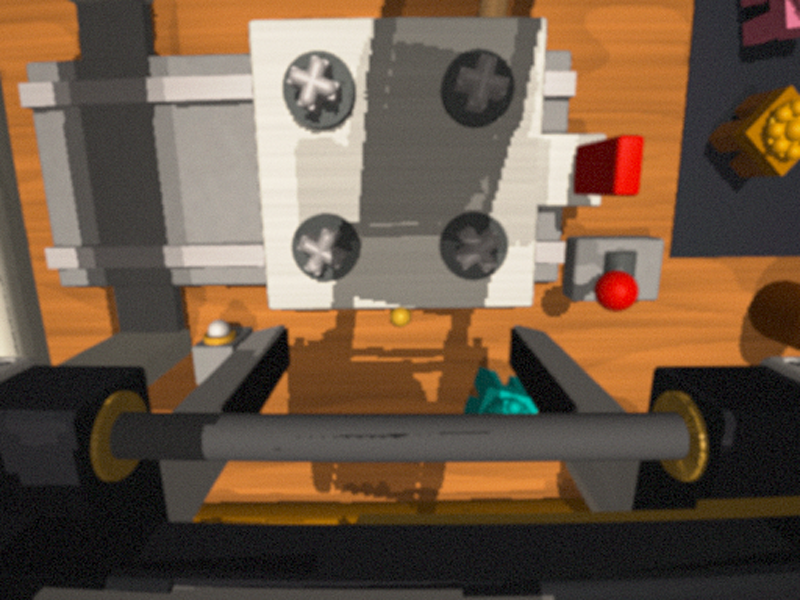

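```bash
cat > stubs.py <<'E'
from h import *
s=4 # px per mm
ax=np.arange(-35*s,35*s+1)/s/1000
gx,gy=np.meshgrid(ax,ax,indexing="ij") # world offsets x,y
def ortho(w,c,z):
    uv=proj(w,np.c_[(c[0]+gx).ravel(),(c[1]+gy).ravel(),np.full(gx.size,z)]).astype(np.float32).reshape(*gx.shape,2)
    return cv2.remap(cv2.cvtColor(w["frame"],cv2.COLOR_RGB2GRAY),uv[...,0],uv[...,1],cv2.INTER_LINEAR)
def tmpl(a,n=22):
    t=np.arange(-n*s,n*s+1)/s; X,Y=np.meshgrid(t,t,indexing="ij")
    u=np.cos(a)*X+np.sin(a)*Y; v=-np.sin(a)*X+np.cos(a)*Y
    cr=((abs(u)<15)&(abs(v)<4))|((abs(v)<15)&(abs(u)<4))
    return cv2.GaussianBlur(cr.astype(np.float32),(0,0),1.5*s), (np.hypot(X,Y)<20).astype(np.float32)
def match(im,t,m):
    r=cv2.matchTemplate(im.astype(np.float32),t,cv2.TM_CCOEFF_NORMED,mask=m); r[~np.isfinite(r)]=-1
    _,v,_,l=cv2.minMaxLoc(r); c=(t.shape[0]-1)/2
    return v,ax[0]+(l[1]+c)/s/1000,ax[0]+(l[0]+c)/s/1000
def fit(w,c,z=.072):
    im=ortho(w,c,z)
    return max((match(im,*tmpl(np.radians(a)))+(a,) for a in range(-45,45,1)),key=lambda r:r[0])
def collar(w,c,z=.05):
    im=ortho(w,c,z); n=30; t=np.arange(-n*s,n*s+1)/s; X,Y=np.meshgrid(t,t,indexing="ij"); r=np.hypot(X,Y)
    return match(im,(r>24).astype(np.float32),((r>20)&(r<28)).astype(np.float32))
E
python3 - <<'E'
from stubs import *
w=cam("wrist")
for k in [(1,1),(1,-1),(-1,1),(-1,-1)]:
    c=np.array([.577+.0525*k[0],-.059+.0525*k[1]])
    f=fit(w,c); g=collar(w,c)
    print(k,"cross",round(f[0],2),(c+f[1:3]).round(4),"ang",f[3],"collar",round(g[0],2),(c+g[1:]).round(4))
E
```

```text
(1, 1) cross 0.51 [ 0.6302 -0.0098] ang 37 collar 0.7 [ 0.631 -0.008]
(1, -1) cross 0.69 [ 0.6292 -0.1095] ang -27 collar 0.75 [ 0.6307 -0.1097]
(-1, 1) cross 0.77 [ 0.53  -0.008] ang -14 collar 0.86 [ 0.528  -0.0065]
(-1, -1) cross 0.65 [ 0.5275 -0.1092] ang -21 collar 0.82 [ 0.5277 -0.1097]
```

Run:
```python
from stubs import *
w=cam("wrist"); rows=[]
for k in [(1,1),(1,-1),(-1,1),(-1,-1)]:
    c=np.array([.579+.0525*k[0],-.058+.0525*k[1]])
    im=cv2.convertScaleAbs(ortho(w,c,.072),alpha=1.6); f=fit(w,c)
    print(k,f)
    b=cv2.cvtColor(im,cv2.COLOR_GRAY2BGR); a=b.copy()
    cc=(np.array([f[2],f[1]])*1000+35)*s; A=np.radians(f[3])
    for t in (A,A+np.pi/2):
        d=np.array([np.sin(t),np.cos(t)])*15*s
        cv2.line(b,tuple(int(v) for v in cc-d),tuple(int(v) for v in cc+d),(0,0,255),2)
    rows.append(np.vstack([a,b]))
cv2.imwrite("pics/st.png",cv2.resize(np.hstack(rows),(800,400)))
```

```text
(1, 1) (0.5080653429031372, np.float64(-0.0012500000000000011), np.float64(-0.004250000000000004), 37)
(1, -1) (0.7021796107292175, np.float64(-0.002250000000000002), np.float64(0.000999999999999994), -27)
(-1, 1) (0.7835218906402588, np.float64(0.003499999999999996), np.float64(-0.002250000000000002), -14)
(-1, -1) (0.6574081778526306, np.float64(0.000999999999999994), np.float64(0.0012499999999999942), -21)
```

View pics/st.png

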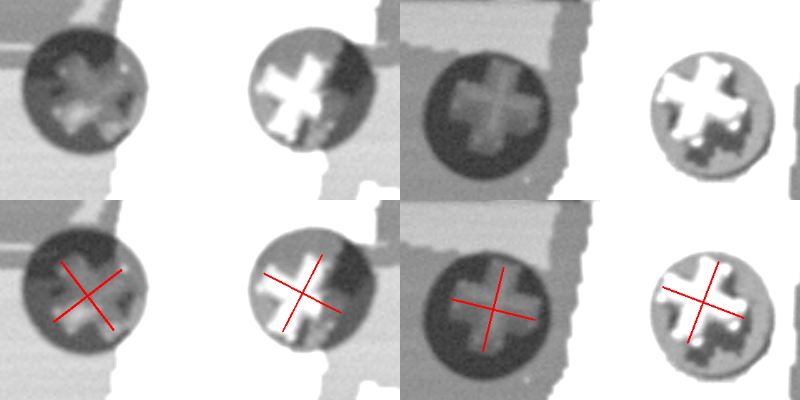

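Stub crosses are readable: (+,−) about -27°, (−,+) about -10°, (−,−) about -18°. I'll use these three and refine each from close up before placing. Now rosette B.

Call:
play_rows --targets '[[[0.077, 0.275, 0, 0, 0, 0], [0.077, 0.275, 0, 0, 0, 0], [0.077, 0.275, 0, 0, 0, 0], [0.077, 0.275, 0, 0, 0, 0], [0.077, 0.275, 0, 0, 0, 0], [0.077, 0.275, 0, 0, 0, 0], [0.077, 0.275, 0, 0, 0, 0], [0.077, 0.275, 0, 0, 0, 0]]]'

```text
clock: 7.3
eef_pos: [0.5846, 0.2161, 0.1844]
tcp_rot: [[-1.0, 0.014, 0.002], [0.014, 1.0, -0.0], [-0.002, -0.0, -1.0]]
contact_force: [0.5, -0.1, 0.1]
width: 1.001
grip_force: 0.0
```

```bash
cat > ros.py <<'E'
from h import *
def ros(w):
    """gold rosettes: silhouette fit of the box model (44x44x42 + flower) in picture"""
    hsv=cv2.cvtColor(w["frame"],cv2.COLOR_RGB2HSV)
    m=cv2.inRange(hsv,np.array((15,200,100)),np.array((30,255,255)))
    m=cv2.morphologyEx(m,cv2.MORPH_OPEN,np.ones((3,3)))
    n,l,s,c=cv2.connectedComponentsWithStats(m); out=[]
    for i in range(1,n):
        if s[i,4]<300: continue
        q=np.argwhere(l==i)[:,::-1]; hull=cv2.convexHull(q.astype(np.int32))
        H=np.zeros(m.shape,np.uint8); cv2.fillPoly(H,[hull],1)
        c0=unproj(w,c[i],.04)[0][:2]
        def iou(v):
            P=[]
            a=v[2]; k=np.array([[1,1],[1,-1],[-1,-1],[-1,1]])*.022
            k=k@np.array([[np.cos(a),np.sin(a)],[-np.sin(a),np.cos(a)]])+v[:2]
            for z in (.028,.042): P.append(np.c_[k,np.full(4,z)])
            t=np.arange(0,2*np.pi,.4); P.append(np.c_[v[0]+.017*np.cos(t),v[1]+.017*np.sin(t),np.full(len(t),.053)])
            h=cv2.convexHull((proj(w,np.vstack(P))*16).astype(np.int32)); M=np.zeros(m.shape,np.uint8)
            cv2.fillPoly(M,[h],1,shift=4)
            return -(M&H).sum()/(M|H).sum()
        from scipy.optimize import minimize
        b=min((minimize(iou,[*c0,np.radians(a)],method="Nelder-Mead",options=dict(initial_simplex=np.array([[*c0,np.radians(a)],[c0[0]+.006,c0[1],np.radians(a)],[c0[0],c0[1]+.006,np.radians(a)],[*c0,np.radians(a+10)]]))) for a in (0,22,45,67)),key=lambda r:r.fun)
        out.append((s[i,4],c[i].round(0),b.x[:2].round(4),round((np.degrees(b.x[2])+45)%90-45,1),round(-b.fun,3)))
    return out
E
python3 - <<'E'
from ros import *
w=cam("wrist"); cv2.imwrite("pics/w4.png",w["frame"][:,:,::-1])
print(*ros(w),sep="\n"); goto([.58,.215,.18],np.radians(89))
E
```

```text
(np.int32(1769), array([390.,  60.]), array([0.5205, 0.3864]), np.float64(-23.3), np.float64(-0.0))
(np.int32(1339), array([256., 150.]), array([0.5751, 0.2651]), np.float64(-36.7), np.float64(-0.0))
(np.int32(1491), array([401., 165.]), array([0.6213, 0.3555]), np.float64(-38.9), np.float64(-0.0))
shift [0.0051 0.0001 0.0042] turn [-0.02  0.07  0.09] pos [0.5851 0.2149 0.1842] yaw 89.1 q5 -1.29 F [ 0.6 -1.1  0.2] w 1.0 t 7.3ros.py:21: RuntimeWarning: overflow encountered in scalar negative
  return -(M&H).sum()/(M|H).sum()
```

View pics/w4.png

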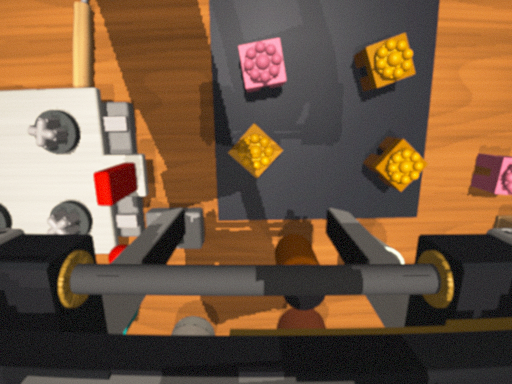

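Three gold rosettes: (256,150), (388,62), (395,165). Pink at (263,63) and (495,175) are left alone. I need to fix a sign overflow in the fit.

```bash
sed -i 's/return -(M&H).sum()\/(M|H).sum()/return -float((M\&H).sum())\/float((M|H).sum())/; s/def ros(w)/def ros(w,zb=.028)/; s/for z in (.028,.042)/for z in (zb,.042)/' ros.py
python3 - <<'E'
from ros import *
w=cam("wrist")
for zb in (0,.028): print(zb,*ros(w,zb),sep="\n")
E
```

```text
0
(np.int32(1761), array([391.,  59.]), array([0.4572, 0.3639]), np.float64(20.2), np.float64(0.756))
(np.int32(1321), array([257., 150.]), array([0.5537, 0.2174]), np.float64(-43.9), np.float64(0.899))
(np.int32(1493), array([402., 164.]), array([0.5729, 0.3891]), np.float64(-38.2), np.float64(0.733))
0.028
(np.int32(1761), array([391.,  59.]), array([0.4571, 0.365 ]), np.float64(19.9), np.float64(0.897))
(np.int32(1321), array([257., 150.]), array([0.5524, 0.2173]), np.float64(-44.2), np.float64(0.898))
(np.int32(1493), array([402., 164.]), array([0.5723, 0.3869]), np.float64(-40.3), np.float64(0.911))
```

Run:
```python
from h import *
goto([.553,.2168,.014],np.radians(46))
```

```text
shift [0.0326 0.0022 0.17  ] turn [ 0.    0.06 43.01] pos [0.5854 0.2141 0.184 ] yaw 89.0 q5 -1.29 F [ 1.5 -0.7 -0.5] w 0.998 t 7.4
```

Call:
play_rows --targets '[[[0.032, 0.002, 0.03, 0, 0, 8.5], [0.032, 0.002, 0.06, 0, 0, 17], [0.032, 0.002, 0.08, 0, 0, 25.5], [0.032, 0.002, 0.09, 0, 0, 34], [0.032, 0.002, 0.1, 0, 0, 43], [0.032, 0.002, 0.1, 0, 0, 43], [0.032, 0.002, 0.13, 0, 0, 43], [0.032, 0.002, 0.15, 0, 0, 43], [0.032, 0.002, 0.17, 0, 0, 43], [0.032, 0.002, 0.17, 0, 0, 43]]]'

```text
clock: 8.4
eef_pos: [0.5517, 0.2156, 0.0109]
tcp_rot: [[-0.72, 0.694, -0.005], [0.694, 0.72, -0.002], [0.003, -0.005, -1.0]]
contact_force: [-0.5, -0.7, -0.3]
width: 1.002
grip_force: 0.0
```

Call:
play_rows --targets '[[[0, 0, 0, 0, 0, 0], [0, 0, 0, 0, 0, 0], [0, 0, 0, 0, 0, 0], [0, 0, 0, 0, 0, 0], [0, 0, 0, 0, 0, 0], [0, 0, 0, 0, 0, 0], [0, 0, 0, 0, 0, 0], [0, 0, 0, 0, 0, 0], [0, 0, 0, 0, 0, 0]]]' --grip 1 --grip_force 20

```text
clock: 9.3
eef_pos: [0.5533, 0.2172, 0.0136]
tcp_rot: [[-0.72, 0.694, -0.0], [0.694, 0.72, -0.0], [0.0, -0.0, -1.0]]
contact_force: [-0.5, -0.4, 2.0]
width: 0.464
grip_force: 20.0
```

Call:
play_rows --targets '[[[0, 0, -0.03, 0, 0, 0], [0, 0, -0.07, 0, 0, 0], [0, 0, -0.11, 0, 0, 0], [0, 0, -0.14, 0, 0, 0], [0, 0, -0.14, 0, 0, 0]]]'

```text
clock: 9.8
eef_pos: [0.5563, 0.2181, 0.159]
tcp_rot: [[-0.72, 0.694, 0.01], [0.694, 0.72, 0.003], [-0.005, 0.009, -1.0]]
contact_force: [0.7, 0.2, -1.2]
width: 0.465
grip_force: 20.0
```

Run:
```python
from h import *
goto([.66,-.11,.165],np.radians(63))
```

```text
shift [-0.3025 -0.1641 -0.0059] turn [  0.49   0.38 -16.97] pos [0.5563 0.2181 0.159 ] yaw 46.0 q5 -0.52 F [ 0.7  0.2 -1.2] w 0.465 t 9.8
```

Call:
play_rows --targets '[[[-0.325, -0.178, 0, 0, 0, -8.5], [-0.325, -0.178, 0, 0, 0, -17], [-0.325, -0.178, 0, 0, 0, -17], [-0.325, -0.178, 0, 0, 0, -17], [-0.325, -0.178, 0, 0, 0, -17], [-0.325, -0.178, 0, 0, 0, -17], [-0.325, -0.178, 0, 0, 0, -17], [-0.325, -0.178, 0, 0, 0, -17], [-0.325, -0.178, 0, 0, 0, -17], [-0.325, -0.178, 0, 0, 0, -17]]]'

```text
clock: 10.8
eef_pos: [0.6626, -0.1366, 0.15]
tcp_rot: [[-0.891, 0.455, -0.005], [0.455, 0.891, 0.002], [0.005, -0.0, -1.0]]
contact_force: [-0.7, 0.8, -1.2]
width: 0.467
grip_force: 20.0
```

```bash
cat >> stubs.py <<'E'
def fit2(w,c,zs=(.070,.074)):
    """cross fit on locally normalised ortho; returns score, position, angle"""
    out=[]
    for z in zs:
        im=ortho(w,c,z).astype(np.float32)
        b=cv2.GaussianBlur(im,(0,0),10*s); sd=np.sqrt(cv2.GaussianBlur((im-b)**2,(0,0),10*s)+9); im=np.clip((im-b)/sd,-2,2)
        im=(im*50+128)
        out.append(max((match(im,*tmpl(np.radians(a)))+(a,) for a in np.arange(-45,45,1.)),key=lambda r:r[0]))
    return out
def show(w,c,name,z=.072):
    f=fit2(w,c,(z,))[0]
    im=cv2.convertScaleAbs(ortho(w,c,z),alpha=1.3); b=cv2.cvtColor(im,cv2.COLOR_GRAY2BGR); a=b.copy()
    cc=(np.array([f[2],f[1]])*1000+35)*s; A=np.radians(f[3])
    for t in (A,A+np.pi/2):
        d=np.array([np.sin(t),np.cos(t)]); n=np.array([-d[1],d[0]])*5*s; d=d*15*s
        cv2.polylines(b,[np.array([cc+d+n,cc+d-n,cc-d-n,cc-d+n]).astype(np.int32)],True,(0,0,255),1)
    cv2.imwrite(name,np.hstack([a,b]))
E
python3 - <<'E'
from stubs import *
w=cam("wrist"); c=np.array([.630,-.110])
for f in fit2(w,c): print(round(f[0],2),(c+f[1:3]).round(4),f[3])
g=collar(w,c); print("collar",round(g[0],2),(c+g[1:]).round(4))
show(w,c,"pics/s1.png")
cv2.imwrite("pics/s1w.png",w["frame"][:,:,::-1])
a=cv2.imread("pics/s1.png"); b=cv2.resize(w["frame"][:,:,::-1],(375,281)); cv2.imwrite("pics/s1.png",cv2.resize(np.hstack([a,b]),(800,240)))
goto([.63,-.11,.12],np.radians(63))
E
```

```text
0.95 [ 0.6302 -0.111 ] -29.0
0.95 [ 0.6298 -0.111 ] -28.0
collar 0.9 [ 0.631  -0.1112]
shift [0.0407 0.008  0.031 ] turn [ 0.   -0.25  0.04] pos [ 0.6627 -0.1356  0.1508] yaw 63.0 q5 -1.39 F [-0.4  0.6 -2.1] w 0.465 t 10.8
```

View pics/s1.png

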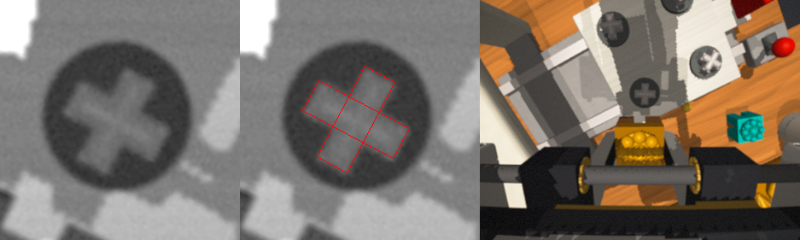

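Stub fits very well: score 0.95, at (0.6305, -0.111), angle -28.5°. I'll align over it with yaw 61.5° and lower.

Call:
play_rows --targets '[[[0.02, 0.004, 0.01, 0, 0, 1.5], [0.04, 0.0075, 0.025, 0, 0, 1.5], [0.04, 0.0075, 0.05, 0, 0, 1.5], [0.04, 0.0075, 0.05, 0, 0, 1.5], [0.04, 0.0075, 0.05, 0, 0, 1.5]]]'

```text
clock: 11.35
eef_pos: [0.6309, -0.1103, 0.1029]
tcp_rot: [[-0.88, 0.475, -0.002], [0.475, 0.88, 0.001], [0.002, -0.0, -1.0]]
contact_force: [0.2, -0.5, -1.9]
width: 0.466
grip_force: 20.0
```

Run:
```python
from h import *
goto([.6305,-.111,.0636],np.radians(61.5))
goto([.6305,-.111,.0636],np.radians(61.5))
```

```text
shift [-0.0001 -0.0008  0.0393] turn [-0.01 -0.1   0.13] pos [ 0.6309 -0.1103  0.1029] yaw 61.6 q5 -1.34 F [ 0.2 -0.5 -1.9] w 0.466 t 11.3
shift [-0.0001 -0.0008  0.0393] turn [-0.01 -0.1   0.13] pos [ 0.6309 -0.1103  0.1029] yaw 61.6 q5 -1.34 F [ 0.2 -0.5 -1.9] w 0.466 t 11.3
```

Call:
play_rows --targets '[[[0, -0.0005, 0.008, 0, 0, 0], [0, -0.0005, 0.014, 0, 0, 0], [0, -0.0005, 0.018, 0, 0, 0], [0, -0.0005, 0.022, 0, 0, 0], [0, -0.0005, 0.025, 0, 0, 0], [0, -0.0005, 0.025, 0, 0, 0]]]'

```text
clock: 11.95
eef_pos: [0.6309, -0.1122, 0.0778]
tcp_rot: [[-0.879, 0.477, -0.001], [0.477, 0.879, 0.0], [0.001, -0.0, -1.0]]
contact_force: [-0.9, 0.5, -1.2]
width: 0.468
grip_force: 20.0
```

Rosette underside is already about 10 mm below the tooth tops without force, so it has engaged.

Call:
play_rows --targets '[[[0, 0, 0.004, 0, 0, 0], [0, 0, 0.008, 0, 0, 0], [0, 0, 0.012, 0, 0, 0], [0, 0, 0.0145, 0, 0, 0], [0, 0, 0.0145, 0, 0, 0]]]'

```text
clock: 12.45
eef_pos: [0.6312, -0.1121, 0.0639]
tcp_rot: [[-0.879, 0.477, 0.0], [0.477, 0.879, 0.0], [0.0, 0.0, -1.0]]
contact_force: [-0.1, 0.1, -3.0]
width: 0.464
grip_force: 20.0
```

Call:
play_rows --targets '[[[0, 0, 0, 0, 0, 0], [0, 0, 0, 0, 0, 0], [0, 0, 0, 0, 0, 0], [0, 0, 0, 0, 0, 0], [0, 0, -0.03, 0, 0, 0], [0, 0, -0.07, 0, 0, 0], [0, 0, -0.11, 0, 0, 0], [0, 0, -0.12, 0, 0, 0]]]' --grip 0

```text
clock: 13.25
eef_pos: [0.6337, -0.1128, 0.1908]
tcp_rot: [[-0.879, 0.477, 0.011], [0.477, 0.879, -0.003], [-0.011, 0.003, -1.0]]
contact_force: [-0.2, 0.3, 1.1]
width: 0.999
grip_force: 0.0
```

Run:
```python
from ros import *
p=cam("top"); print(*[b for b in blobs(p,(18,180,90),(30,255,255),60,.045) if b[0]<300],sep="\n")
# gold z for seated: 0.095
goto([.60,.37,.185],np.radians(50))
```

```text
(np.int32(181), array([310.3, 164.7]), array([ 0.6415, -0.1177,  0.045 ]), array([13.4, 14.8]))
(np.int32(227), array([141.5, 191.2]), array([0.5721, 0.3837, 0.045 ]), array([15.3, 15. ]))
(np.int32(233), array([148.6, 229.5]), array([0.4585, 0.3607, 0.045 ]), array([15.3, 15.6]))
shift [0.2597 0.4084 0.0036] turn [ 0.2   0.55 11.52] pos [ 0.6335 -0.1128  0.1902] yaw 61.5 q5 -1.34 F [0.3 0.2 1.3] w 1.0 t 13.3
```

Call:
play_rows --targets '[[[0.26, 0.408, 0, 0, 0, 8], [0.26, 0.408, 0, 0, 0, 11.5], [0.26, 0.408, 0, 0, 0, 11.5], [0.26, 0.408, 0, 0, 0, 11.5], [0.26, 0.408, 0, 0, 0, 11.5], [0.26, 0.408, 0, 0, 0, 11.5], [0.26, 0.408, 0, 0, 0, 11.5], [0.26, 0.408, 0, 0, 0, 11.5], [0.26, 0.408, 0, 0, 0, 11.5], [0.26, 0.408, 0, 0, 0, 11.5]]]'

```text
clock: 14.3
eef_pos: [0.5953, 0.3736, 0.1811]
tcp_rot: [[-0.768, 0.64, -0.004], [0.64, 0.768, -0.001], [0.002, -0.003, -1.0]]
contact_force: [0.4, -1.0, -0.2]
width: 1.001
grip_force: 0.0
```

Run:
```python
from ros import *
print(*ros(cam("wrist")),sep="\n")
goto([.5725,.386,.014],np.radians(50))
```

```text
(np.int32(1227), array([164.,  90.]), array([0.4581, 0.3609]), np.float64(22.9), np.float64(0.703))
(np.int32(1468), array([251., 156.]), array([0.5719, 0.3865]), np.float64(-39.2), np.float64(0.948))
shift [ 0.0205 -0.0077  0.1664] turn [-0.06 -0.31  0.45] pos [0.594  0.3784 0.1803] yaw 50.4 q5 -0.4 F [-1.9  1.2  0.6] w 0.998 t 14.3
```

Run:
```python
from ros import *
w=cam("wrist")
print(*ros(w)[-1:],sep="\n")
for i in range(3): goto([.572,.3865,.014],np.radians(50.8)); cam("wrist")
```

```text
(np.int32(1465), array([248., 160.]), array([0.5718, 0.3875]), np.float64(-41.8), np.float64(0.945))
shift [ 0.0243 -0.0051  0.1665] turn [-0.18 -0.19 -0.41] pos [0.5947 0.375  0.1804] yaw 50.4 q5 -0.4 F [ 0.2 -0.7  0.1] w 1.0 t 14.4
shift [ 0.027  -0.0035  0.1669] turn [-0.23 -0.09 -0.56] pos [0.5956 0.3723 0.1808] yaw 50.2 q5 -0.4 F [-0.   0.   0.2] w 1.002 t 14.4
shift [ 0.0287 -0.0027  0.1675] turn [-0.22 -0.05 -0.69] pos [0.5963 0.3706 0.1815] yaw 50.1 q5 -0.4 F [-0.1 -0.1 -1. ] w 1.004 t 14.5
```

Call:
play_rows --targets '[[[0.029, -0.002, 0.04, 0, 0, -0.5], [0.029, -0.002, 0.08, 0, 0, -0.5], [0.029, -0.002, 0.11, 0, 0, -0.5], [0.029, -0.002, 0.13, 0, 0, -0.5], [0.029, -0.002, 0.15, 0, 0, -0.5], [0.029, -0.002, 0.167, 0, 0, -0.5], [0.029, -0.002, 0.167, 0, 0, -0.5]]]'

```text
clock: 15.25
eef_pos: [0.5722, 0.3848, 0.0133]
tcp_rot: [[-0.771, 0.637, -0.006], [0.637, 0.771, -0.003], [0.002, -0.006, -1.0]]
contact_force: [-0.5, -0.3, 0.1]
width: 1.0
grip_force: 0.0
```

Call:
play_rows --targets '[[[0, 0, 0, 0, 0, 0], [0, 0, 0, 0, 0, 0], [0, 0, 0, 0, 0, 0], [0, 0, 0, 0, 0, 0], [0, 0, 0, 0, 0, 0], [0, 0, 0, 0, 0, 0], [0, 0, 0, 0, 0, 0], [0, 0, 0, 0, 0, 0], [0, 0, 0, 0, 0, 0]]]' --grip 1

```text
clock: 16.15
eef_pos: [0.5735, 0.3874, 0.0172]
tcp_rot: [[-0.772, 0.636, -0.0], [0.636, 0.772, -0.0], [-0.0, -0.0, -1.0]]
contact_force: [-1.0, -1.8, 1.5]
width: 0.467
grip_force: 19.9
```

Call:
play_rows --targets '[[[0, 0, -0.03, 0, 0, 0], [0, 0, -0.07, 0, 0, 0], [0, 0, -0.11, 0, 0, 0], [0, 0, -0.14, 0, 0, 0], [0, 0, -0.14, 0, 0, 0], [0, 0, -0.14, 0, 0, 0]]]'

```text
clock: 16.75
eef_pos: [0.5737, 0.3876, 0.1563]
tcp_rot: [[-0.772, 0.636, 0.0], [0.636, 0.772, 0.0], [0.0, 0.0, -1.0]]
contact_force: [-0.0, -0.8, -2.2]
width: 0.465
grip_force: 19.9
```

Run:
```python
from h import *
# stub (-,-) approx (.5277,-.110), ang ~-18 -> yaw 72; hover with stub at tool x +.04
y=np.radians(72); x=np.array([-np.sin(y),np.cos(y)])
t=np.array([.528,-.110])-.04*x
goto([*t,.155],y)
```

```text
shift [-0.3183 -0.3985  0.0012] turn [ 1.000e-02 -0.000e+00 -2.147e+01] pos [0.5737 0.3876 0.1563] yaw 50.5 q5 -0.37 F [-0.  -0.8 -2.2] w 0.465 t 16.8
```

Call:
play_rows --targets '[[[-0.318, -0.398, 0, 0, 0, -8], [-0.318, -0.398, 0, 0, 0, -16], [-0.318, -0.398, 0, 0, 0, -21.5], [-0.318, -0.398, 0, 0, 0, -21.5], [-0.318, -0.398, 0, 0, 0, -21.5], [-0.318, -0.398, 0, 0, 0, -21.5], [-0.318, -0.398, 0, 0, 0, -21.5], [-0.318, -0.398, 0, 0, 0, -21.5], [-0.318, -0.398, 0, 0, 0, -21.5], [-0.318, -0.398, 0, 0, 0, -21.5]]]'

```text
clock: 17.75
eef_pos: [0.5641, -0.1138, 0.1528]
tcp_rot: [[-0.951, 0.309, -0.006], [0.309, 0.951, 0.002], [0.006, 0.0, -1.0]]
contact_force: [0.6, 0.6, -1.9]
width: 0.466
grip_force: 19.9
```

Call:
play_rows --targets '[[[0, 0, 0, 0, 0, 0], [-0.01, -0.011, 0, 0, 0, 0], [-0.01, -0.011, 0, 0, 0, 0], [-0.01, -0.011, 0, 0, 0, 0]]]'

```text
clock: 18.15
eef_pos: [0.5722, -0.1249, 0.1556]
tcp_rot: [[-0.952, 0.307, -0.002], [0.307, 0.952, 0.001], [0.002, 0.001, -1.0]]
contact_force: [0.2, -0.1, -1.2]
width: 0.465
grip_force: 19.9
```

Run:
```python
from stubs import *
w=cam("wrist"); c=np.array([.528,-.110])
for f in fit2(w,c): print(round(f[0],2),(c+f[1:3]).round(4),f[3])
g=collar(w,c); print("collar",round(g[0],2),(c+g[1:]).round(4))
show(w,c,"pics/s2.png")
a=cv2.imread("pics/s2.png"); b=cv2.resize(w["frame"][:,:,::-1],(375,281)); cv2.imwrite("pics/s2.png",cv2.resize(np.hstack([a,b]),(800,240)))
goto([*(c+f[1:3]),.103],np.radians(f[3]+90))
```

```text
0.93 [ 0.5258 -0.11  ] -21.0
0.93 [ 0.5255 -0.11  ] -21.0
collar 0.64 [ 0.5268 -0.1098]
shift [ 0.049  -0.0005  0.0532] turn [ 0.03 -0.09  3.12] pos [ 0.5723 -0.1246  0.1561] yaw 72.1 q5 -1.57 F [ 1.  -0.6 -1.6] w 0.465 t 18.2
```

View pics/s2.png

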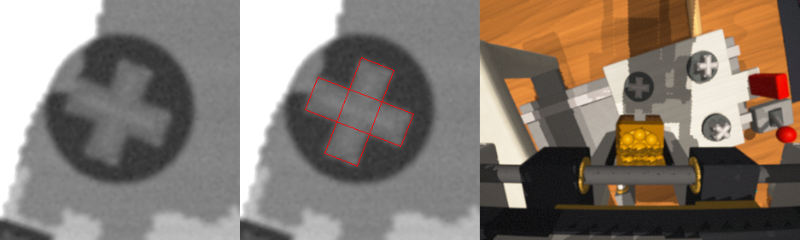

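Fit 0.93: stub at (0.526, -0.110), angle -21°.

Call:
play_rows --targets '[[[0.02, 0, 0, 0, 0, 3], [0.048, -0.0005, 0.02, 0, 0, 3], [0.0485, -0.0005, 0.05, 0, 0, 3], [0.0485, -0.0005, 0.05, 0, 0, 3], [0.0485, -0.0005, 0.05, 0, 0, 3]]]'

```text
clock: 18.7
eef_pos: [0.5261, -0.1105, 0.1071]
tcp_rot: [[-0.934, 0.356, -0.001], [0.356, 0.934, 0.0], [0.001, 0.0, -1.0]]
contact_force: [0.4, 0.7, -1.4]
width: 0.467
grip_force: 19.9
```

Run:
```python
from h import *
goto([.526,-.1105,.0672],np.radians(69))
```

```text
shift [ 0.0001 -0.      0.0399] turn [ 0.01 -0.04  0.12] pos [ 0.5261 -0.1105  0.1071] yaw 69.1 q5 -1.52 F [ 0.4  0.7 -1.4] w 0.467 t 18.7
```

Call:
play_rows --targets '[[[0, 0, 0.008, 0, 0, 0], [0, 0, 0.014, 0, 0, 0], [0, 0, 0.018, 0, 0, 0], [0, 0, 0.022, 0, 0, 0], [0, 0, 0.026, 0, 0, 0], [0, 0, 0.026, 0, 0, 0]]]'

```text
clock: 19.3
eef_pos: [0.5258, -0.1114, 0.0802]
tcp_rot: [[-0.934, 0.358, -0.001], [0.358, 0.934, 0.0], [0.001, 0.0, -1.0]]
contact_force: [0.5, 0.8, -1.8]
width: 0.468
grip_force: 19.9
```

Engaged, bottom at 0.063. Lowering fully.

Call:
play_rows --targets '[[[0, 0, 0.004, 0, 0, 0], [0, 0, 0.008, 0, 0, 0], [0, 0, 0.011, 0, 0, 0], [0, 0, 0.0135, 0, 0, 0], [0, 0, 0.0135, 0, 0, 0]]]'

```text
clock: 19.8
eef_pos: [0.5261, -0.1114, 0.0674]
tcp_rot: [[-0.934, 0.358, 0.0], [0.358, 0.934, 0.0], [-0.0, 0.0, -1.0]]
contact_force: [-0.1, -0.7, -0.7]
width: 0.47
grip_force: 19.9
```

Call:
play_rows --targets '[[[0, 0, 0, 0, 0, 0], [0, 0, 0, 0, 0, 0], [0, 0, 0, 0, 0, 0], [0, 0, 0, 0, 0, 0], [0, 0, -0.03, 0, 0, 0], [0, 0, -0.07, 0, 0, 0], [0, 0, -0.11, 0, 0, 0], [0, 0, -0.12, 0, 0, 0]]]' --grip 0

```text
clock: 20.6
eef_pos: [0.5285, -0.1122, 0.1935]
tcp_rot: [[-0.934, 0.358, 0.01], [0.358, 0.934, -0.003], [-0.01, 0.001, -1.0]]
contact_force: [0.6, -0.2, 0.9]
width: 0.994
grip_force: 0.0
```

Run:
```python
from ros import *
p=cam("top"); print(*[b for b in blobs(p,(18,180,90),(30,255,255),60,.045) if b[0]<300],sep="\n")
goto([.48,.355,.185],np.radians(69))
```

```text
(np.int32(71), array([312.6, 205.2]), array([ 0.5207, -0.1202,  0.045 ]), array([7.9, 9.2]))
(np.int32(230), array([148.6, 229.5]), array([0.4587, 0.3608, 0.045 ]), array([15.1, 15.6]))
shift [0.2124 0.4189 0.0061] turn [0.03 0.54 0.03] pos [ 0.5284 -0.1122  0.1929] yaw 69.0 q5 -1.52 F [ 0.6 -0.3  0.6] w 1.0 t 20.6
```

Call:
play_rows --targets '[[[0.212, 0.419, 0, 0, 0, -8], [0.212, 0.419, 0, 0, 0, -16], [0.212, 0.419, 0, 0, 0, -24], [0.212, 0.419, 0, 0, 0, -32], [0.212, 0.419, 0, 0, 0, -41], [0.212, 0.419, 0, 0, 0, -41], [0.212, 0.419, 0, 0, 0, -41], [0.212, 0.419, 0, 0, 0, -41], [0.212, 0.419, 0, 0, 0, -41], [0.212, 0.419, 0, 0, 0, -41]]]'

```text
clock: 21.65
eef_pos: [0.4759, 0.3593, 0.1846]
tcp_rot: [[-0.938, -0.347, -0.004], [-0.347, 0.938, -0.001], [0.004, 0.001, -1.0]]
contact_force: [-0.0, -0.2, 0.2]
width: 1.001
grip_force: 0.0
```

Call:
play_rows --targets '[[[0, 0, 0, 0, 0, 0], [0, 0, 0, 0, 0, 0], [0, 0, 0, 0, 0, 0]]]'

```text
clock: 21.95
eef_pos: [0.4782, 0.3542, 0.1866]
tcp_rot: [[-0.94, -0.341, -0.001], [-0.341, 0.94, -0.001], [0.002, -0.001, -1.0]]
contact_force: [-0.6, -0.5, 0.4]
width: 0.999
grip_force: 0.0
```

Run:
```python
from ros import *
r=ros(cam("wrist")); print(*r,sep="\n")
b=max(r,key=lambda v:v[4])
goto([*b[2],.016],np.radians(b[3]+90))
```

```text
(np.int32(1408), array([268., 163.]), array([0.4567, 0.3633]), np.float64(20.7), np.float64(0.923))
shift [0.0171 0.016  0.171 ] turn [-0.03 -0.05 -0.78] pos [0.4783 0.3542 0.187 ] yaw 109.9 q5 -1.38 F [0.4 0.1 0.8] w 1.001 t 22.0
```

Call:
play_rows --targets '[[[0.017, 0.016, 0.04, 0, 0, -0.8], [0.017, 0.016, 0.08, 0, 0, -0.8], [0.017, 0.016, 0.11, 0, 0, -0.8], [0.017, 0.016, 0.13, 0, 0, -0.8], [0.017, 0.016, 0.15, 0, 0, -0.8], [0.017, 0.016, 0.171, 0, 0, -0.8], [0.017, 0.016, 0.171, 0, 0, -0.8]]]'

```text
clock: 22.7
eef_pos: [0.4548, 0.3621, 0.0132]
tcp_rot: [[-0.935, -0.354, -0.006], [-0.354, 0.935, -0.004], [0.007, -0.002, -1.0]]
contact_force: [0.1, 0.1, -0.2]
width: 1.003
grip_force: 0.0
```

Call:
play_rows --targets '[[[0, 0, 0, 0, 0, 0], [0, 0, 0, 0, 0, 0], [0, 0, 0, 0, 0, 0], [0, 0, 0, 0, 0, 0], [0, 0, 0, 0, 0, 0], [0, 0, 0, 0, 0, 0], [0, 0, 0, 0, 0, 0], [0, 0, 0, 0, 0, 0], [0, 0, 0, 0, 0, 0]]]' --grip 1

```text
clock: 23.6
eef_pos: [0.4569, 0.3648, 0.0168]
tcp_rot: [[-0.935, -0.356, 0.0], [-0.356, 0.935, -0.0], [-0.0, -0.0, -1.0]]
contact_force: [0.7, -0.6, 0.8]
width: 0.467
grip_force: 20.0
```

Call:
play_rows --targets '[[[0, 0, -0.03, 0, 0, 0], [0, 0, -0.07, 0, 0, 0], [0, 0, -0.11, 0, 0, 0], [0, 0, -0.14, 0, 0, 0], [0, 0, -0.14, 0, 0, 0], [0, 0, -0.14, 0, 0, 0]]]'

```text
clock: 24.2
eef_pos: [0.4565, 0.3649, 0.156]
tcp_rot: [[-0.935, -0.356, -0.0], [-0.356, 0.935, 0.0], [0.0, 0.0, -1.0]]
contact_force: [0.5, -0.4, -2.6]
width: 0.466
grip_force: 20.0
```

Run:
```python
from h import *
y=np.radians(78); x=np.array([-np.sin(y),np.cos(y)])
t=np.array([.527,-.006])-.045*x
goto([*t,.155],y)
```

```text
shift [ 0.0282 -0.3962  0.0009] turn [ 2.000e-02 -1.000e-02  3.283e+01] pos [0.4565 0.3649 0.156 ] yaw 110.8 q5 -1.36 F [ 0.5 -0.4 -2.6] w 0.466 t 24.2
```

Call:
play_rows --targets '[[[0.028, -0.396, 0, 0, 0, 8], [0.028, -0.396, 0, 0, 0, 16], [0.028, -0.396, 0, 0, 0, 24], [0.028, -0.396, 0, 0, 0, 33], [0.028, -0.396, 0, 0, 0, 33], [0.028, -0.396, 0, 0, 0, 33], [0.028, -0.396, 0, 0, 0, 33], [0.028, -0.396, 0, 0, 0, 33], [0.028, -0.396, 0, 0, 0, 33], [0.028, -0.396, 0, 0, 0, 33]]]'

```text
clock: 25.2
eef_pos: [0.5698, -0.0158, 0.153]
tcp_rot: [[-0.977, 0.213, -0.006], [0.213, 0.977, 0.002], [0.006, 0.0, -1.0]]
contact_force: [-1.5, 0.5, -2.0]
width: 0.464
grip_force: 20.0
```

Call:
play_rows --targets '[[[0, 0, 0, 0, 0, 0], [0, 0, 0, 0, 0, 0], [0, 0, 0, 0, 0, 0]]]'

```text
clock: 25.5
eef_pos: [0.5709, -0.0137, 0.1563]
tcp_rot: [[-0.978, 0.209, -0.0], [0.209, 0.978, 0.0], [0.0, 0.0, -1.0]]
contact_force: [-0.0, 0.3, -1.4]
width: 0.465
grip_force: 20.0
```

Run:
```python
from stubs import *
w=cam("wrist"); c=np.array([.527,-.006])
for f in fit2(w,c): print(round(f[0],2),(c+f[1:3]).round(4),f[3])
g=collar(w,c); print("collar",round(g[0],2),(c+g[1:]).round(4))
show(w,c,"pics/s3.png")
a=cv2.imread("pics/s3.png"); b=cv2.resize(w["frame"][:,:,::-1],(375,281)); cv2.imwrite("pics/s3.png",cv2.resize(np.hstack([a,b]),(800,240)))
goto([*(c+f[1:3]),.106],np.radians(f[3]+90))
```

```text
0.95 [ 0.526  -0.0053] -13.0
0.95 [ 0.5258 -0.0053] -13.0
collar 0.93 [ 0.5268 -0.0055]
shift [ 0.0461 -0.001   0.0505] turn [0.01 0.   0.94] pos [ 0.5711 -0.0139  0.1565] yaw 77.9 q5 -1.48 F [-0.1 -0.3 -1.9] w 0.467 t 25.6
```

View pics/s3.png

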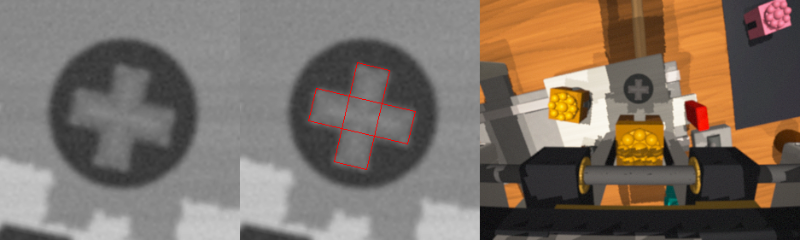

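Call:
play_rows --targets '[[[0.02, -0.001, 0, 0, 0, 1], [0.045, -0.0015, 0.02, 0, 0, 1], [0.0455, -0.0015, 0.048, 0, 0, 1], [0.0455, -0.0015, 0.048, 0, 0, 1], [0.0455, -0.0015, 0.048, 0, 0, 1]]]'

```text
clock: 26.05
eef_pos: [0.5264, -0.0066, 0.1087]
tcp_rot: [[-0.974, 0.227, -0.0], [0.227, 0.974, 0.0], [0.0, 0.0, -1.0]]
contact_force: [0.3, -1.0, -0.9]
width: 0.466
grip_force: 20.0
```

Call:
play_rows --targets '[[[0, 0, 0.008, 0, 0, 0], [0, 0, 0.014, 0, 0, 0], [0, 0, 0.018, 0, 0, 0], [0, 0, 0.022, 0, 0, 0], [0, 0, 0.027, 0, 0, 0], [0, 0, 0.027, 0, 0, 0]]]'

```text
clock: 26.65
eef_pos: [0.5261, -0.0071, 0.0806]
tcp_rot: [[-0.974, 0.228, -0.001], [0.228, 0.974, 0.0], [0.001, -0.0, -1.0]]
contact_force: [-0.2, -0.1, -1.7]
width: 0.466
grip_force: 20.0
```

Call:
play_rows --targets '[[[0, 0, 0.004, 0, 0, 0], [0, 0, 0.008, 0, 0, 0], [0, 0, 0.011, 0, 0, 0], [0, 0, 0.014, 0, 0, 0], [0, 0, 0.014, 0, 0, 0]]]'

```text
clock: 27.15
eef_pos: [0.5263, -0.0071, 0.0671]
tcp_rot: [[-0.974, 0.228, -0.001], [0.228, 0.974, 0.0], [0.001, 0.0, -1.0]]
contact_force: [0.1, -1.0, -0.6]
width: 0.467
grip_force: 20.0
```

Call:
play_rows --targets '[[[0, 0, 0, 0, 0, 0], [0, 0, 0, 0, 0, 0], [0, 0, 0, 0, 0, 0], [0, 0, 0, 0, 0, 0], [0, 0, -0.03, 0, 0, 0], [0, 0, -0.07, 0, 0, 0], [0, 0, -0.11, 0, 0, 0], [-0.06, 0, -0.12, 0, 0, -8], [-0.11, 0, -0.12, 0, 0, -12], [-0.11, 0, -0.12, 0, 0, -12]]]' --grip 0

```text
clock: 28.15
eef_pos: [0.6368, -0.0334, 0.1856]
tcp_rot: [[-1.0, 0.021, -0.0], [0.021, 1.0, -0.0], [0.0, -0.0, -1.0]]
contact_force: [0.2, 0.1, -0.9]
width: 1.0
grip_force: 0.0
```

Run:
```python
from ros import *
w=cam("wrist"); cv2.imwrite("pics/w6.png",w["frame"][:,:,::-1])
p=cam("scene"); cv2.imwrite("pics/sc6.png",cv2.resize(p["frame"][180:260,150:400,::-1],None,fx=3,fy=3,interpolation=cv2.INTER_CUBIC))
a=cv2.imread("pics/sc6.png"); b=cv2.resize(w["frame"][:,:,::-1],(456,342)); 
c=np.zeros((582,750,3),np.uint8); c[:240]=a; c[240:,:456]=b; cv2.imwrite("pics/chk.png",c)
print(blobs(w,(0,180,90),(5,255,255),60,.106))
goto([.5775,.072,.066],np.radians(89))
```

```text
[(np.int32(621), array([367.9, 127.5]), array([0.579 , 0.0693, 0.106 ]), array([36. , 24.9])), (np.int32(485), array([364.4, 204.2]), array([0.6505, 0.0708, 0.106 ]), array([24.6, 23.7]))]
shift [0.0585 0.1032 0.1199] turn [ 0.03 -0.17 -0.25] pos [ 0.6341 -0.0325  0.1857] yaw 88.8 q5 -1.69 F [-0.8 -0.2  0.1] w 0.999 t 28.2
```

View pics/chk.png

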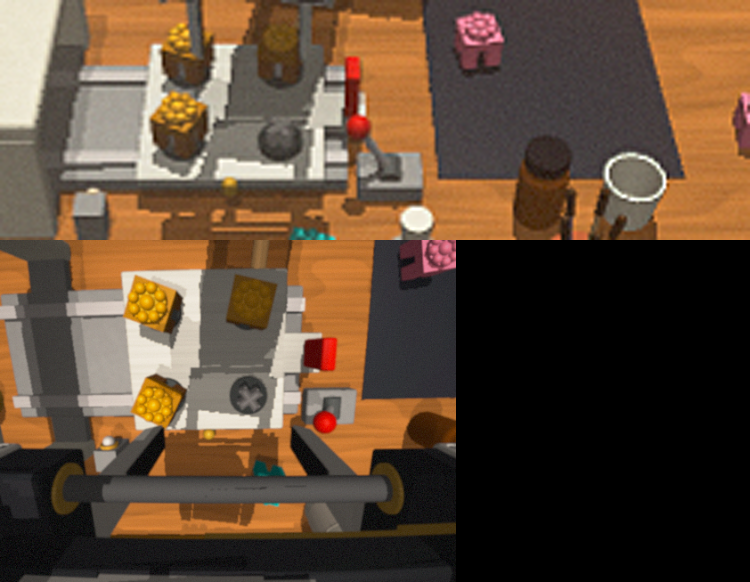

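The scene crop shows all three gold rosettes flush on their stubs (top-left crop (190,55), (180,125), (278,55)). One stub is free and there's no gold rosette left on the table. Next I grip the handle and push the carriage home.

Call:
play_rows --targets '[[[0.058, 0.104, 0, 0, 0, 0], [0.058, 0.104, 0, 0, 0, 0], [0.058, 0.104, 0, 0, 0, 0], [0.058, 0.104, 0.03, 0, 0, 0], [0.058, 0.104, 0.06, 0, 0, 0], [0.058, 0.104, 0.09, 0, 0, 0], [0.058, 0.104, 0.12, 0, 0, 0], [0.058, 0.104, 0.12, 0, 0, 0]]]'

```text
clock: 29.05
eef_pos: [0.5729, 0.0728, 0.0629]
tcp_rot: [[-1.0, 0.021, -0.01], [0.021, 1.0, -0.001], [0.01, -0.001, -1.0]]
contact_force: [-0.7, -0.3, -0.3]
width: 0.998
grip_force: 0.0
```

Call:
play_rows --targets '[[[0, 0, 0, 0, 0, 0], [0, 0, 0, 0, 0, 0], [0, 0, 0, 0, 0, 0], [0, 0, 0, 0, 0, 0], [0, 0, 0, 0, 0, 0], [0, 0, 0, 0, 0, 0], [0, 0, 0, 0, 0, 0], [0, 0, 0, 0, 0, 0], [0, 0, 0, 0, 0, 0], [0, 0, 0, 0, 0, 0]]]' --grip 1 --grip_force 30

```text
clock: 30.05
eef_pos: [0.5777, 0.0715, 0.0674]
tcp_rot: [[-1.0, 0.02, -0.0], [0.02, 1.0, -0.003], [0.0, -0.003, -1.0]]
contact_force: [-0.9, -8.8, -0.7]
width: 0.184
grip_force: 4.3
```

Call:
play_rows --targets '[[[0, 0, 0, 0, 0, 0], [0, 0, 0, 0, 0, 0], [0, 0, 0, 0, 0, 0]]]'

```text
clock: 30.35
eef_pos: [0.5777, 0.0709, 0.0674]
tcp_rot: [[-1.0, 0.021, -0.0], [0.021, 1.0, -0.004], [0.0, -0.004, -1.0]]
contact_force: [0.3, -5.1, -0.0]
width: 0.172
grip_force: 30.0
```

Call:
play_rows --targets '[[[0, -0.012, 0, 0, 0, 0], [0, -0.026, 0, 0, 0, 0], [-0.001, -0.04, 0, 0, 0, 0], [-0.001, -0.054, 0, 0, 0, 0], [-0.001, -0.068, 0, 0, 0, 0], [-0.001, -0.082, 0, 0, 0, 0], [-0.002, -0.096, 0, 0, 0, 0], [-0.002, -0.11, 0, 0, 0, 0], [-0.002, -0.12, 0, 0, 0, 0], [-0.002, -0.12, 0, 0, 0, 0]]]'

```text
clock: 31.35
eef_pos: [0.5769, -0.0501, 0.0674]
tcp_rot: [[-1.0, 0.023, -0.001], [0.023, 1.0, -0.003], [0.001, -0.003, -1.0]]
contact_force: [-1.7, -1.5, 0.1]
width: 0.166
grip_force: 30.0
```

Call:
play_rows --targets '[[[0, -0.008, 0, 0, 0, 0], [0, -0.016, 0, 0, 0, 0], [0, -0.024, 0, 0, 0, 0], [0, -0.032, 0, 0, 0, 0], [0, -0.035, 0, 0, 0, 0], [0, -0.035, 0, 0, 0, 0]]]'

```text
clock: 31.95
eef_pos: [0.5767, -0.0791, 0.0674]
tcp_rot: [[-1.0, 0.019, 0.0], [0.019, 1.0, 0.006], [-0.0, 0.006, -1.0]]
contact_force: [-0.3, 9.9, 0.7]
width: 0.168
grip_force: 30.0
```

Travelled 150 mm and now against the home stop. I'll relax, release and lift.

Call:
play_rows --targets '[[[0, 0.003, 0, 0, 0, 0], [0, 0.003, 0, 0, 0, 0], [0, 0.003, 0, 0, 0, 0]]]'

```text
clock: 32.25
eef_pos: [0.5767, -0.0791, 0.0674]
tcp_rot: [[-1.0, 0.02, 0.0], [0.02, 1.0, 0.0], [-0.0, 0.0, -1.0]]
contact_force: [0.2, 2.0, -1.9]
width: 0.172
grip_force: 30.0
```

Call:
play_rows --targets '[[[0, 0, 0, 0, 0, 0], [0, 0, 0, 0, 0, 0], [0, 0, 0, 0, 0, 0], [0, 0, 0, 0, 0, 0], [0, 0, 0, 0, 0, 0], [0, 0, -0.03, 0, 0, 0], [0, 0, -0.07, 0, 0, 0], [0, 0, -0.11, 0, 0, 0], [0, 0, -0.12, 0, 0, 0], [0, 0, -0.12, 0, 0, 0]]]' --grip 0

```text
clock: 33.25
eef_pos: [0.5779, -0.0793, 0.1901]
tcp_rot: [[-1.0, 0.021, 0.005], [0.021, 1.0, -0.001], [-0.005, -0.001, -1.0]]
contact_force: [-0.1, -0.1, -0.5]
width: 0.979
grip_force: 0.0
```

Call:
play_rows --targets '[[[0, 0.09, 0, 0, 0, 0], [0, 0.09, 0, 0, 0, 0], [0, 0.09, 0, 0, 0, 0], [0, 0.09, 0, 0, 0, 0]]]' --grip 1

```text
clock: 33.65
eef_pos: [0.5774, 0.0116, 0.1849]
tcp_rot: [[-1.0, 0.019, -0.004], [0.019, 1.0, -0.0], [0.004, -0.0, -1.0]]
contact_force: [0.4, -0.8, -0.7]
width: 0.696
grip_force: 0.0
```

Run:
```python
from h import *
w=cam("wrist"); t=cam("top")
print(blobs(w,(0,180,90),(5,255,255),60,.106)); print(blobs(w,(0,180,90),(5,255,255),60,.092))
print(blobs(t,(0,180,120),(5,255,255),20,.092))
goto([.655,.03,.15],np.radians(89))
```

```text
[(np.int32(1008), array([167.2, 189.7]), array([ 0.5729, -0.0698,  0.106 ]), array([41.6, 30. ])), (np.int32(105), array([310.7, 259.3]), array([0.6461, 0.066 , 0.106 ]), array([13.4,  9.8]))]
[(np.int32(1008), array([167.2, 189.7]), array([ 0.5762, -0.0743,  0.092 ]), array([41.6, 30. ])), (np.int32(105), array([310.7, 259.3]), array([0.6534, 0.0689, 0.092 ]), array([13.4,  9.8]))]
[]
shift [-0.0768  0.0214  0.0356] turn [-0.03 -0.16 -0.21] pos [0.5778 0.0102 0.1858] yaw 88.8 q5 -1.63 F [-0.1  0.1 -0.1] w 0.613 t 33.8
```

Call:
play_rows --targets '[[[-0.076, 0.015, 0, 0, 0, 0], [-0.076, 0.015, 0, 0, 0, 0], [-0.076, 0.015, 0, 0, 0, 0], [-0.076, 0.015, 0, 0, 0, 0], [-0.076, 0.015, 0, 0, 0, 0], [-0.076, 0.015, 0, 0, 0, 0], [-0.076, 0.015, 0, 0, 0, 0], [-0.076, 0.015, 0, 0, 0, 0]]]'

```text
clock: 34.55
eef_pos: [0.6544, 0.0243, 0.1881]
tcp_rot: [[-1.0, 0.021, 0.001], [0.021, 1.0, -0.0], [-0.001, 0.0, -1.0]]
contact_force: [-0.2, -0.3, -0.1]
width: 0.006
grip_force: 0.0
```

Call:
play_rows --targets '[[[0, 0, 0.04, 0, 0, 0], [0, 0, 0.08, 0, 0, 0], [0, 0, 0.105, 0, 0, 0], [0, 0, 0.105, 0, 0, 0], [0, 0, 0.105, 0, 0, 0]]]'

```text
clock: 35.05
eef_pos: [0.6548, 0.0245, 0.083]
tcp_rot: [[-1.0, 0.02, 0.0], [0.02, 1.0, 0.0], [-0.0, 0.0, -1.0]]
contact_force: [0.5, -0.4, 0.3]
width: 0.006
grip_force: 0.0
```

Run:
```python
from h import *
goto([.6535,.123,.082],np.radians(89))
```

```text
shift [0.0033 0.0985 0.001 ] turn [ 0.    0.   -0.17] pos [0.6548 0.0245 0.083 ] yaw 88.8 q5 -1.6 F [ 0.5 -0.4  0.3] w 0.006 t 35.0
```

Call:
play_rows --targets '[[[0.001, 0.015, 0, 0, 0, 0], [0.002, 0.03, 0, 0, 0, 0], [0.003, 0.045, 0, 0, 0, 0], [0.003, 0.06, 0, 0, 0, 0], [0.003, 0.075, 0, 0, 0, 0], [0.003, 0.085, 0, 0, 0, 0], [0.003, 0.092, 0, 0, 0, 0], [0.003, 0.098, 0, 0, 0, 0], [0.003, 0.1, 0, 0, 0, 0]]]'

```text
clock: 35.95
eef_pos: [0.6534, 0.1238, 0.0819]
tcp_rot: [[-1.0, 0.021, -0.001], [0.021, 1.0, -0.002], [0.001, -0.002, -1.0]]
contact_force: [-0.8, -5.1, -1.3]
width: 0.007
grip_force: 2.4
```

Call:
play_rows --targets '[[[0, 0.004, 0, 0, 0, 0], [0, 0.004, 0, 0, 0, 0], [0, -0.03, 0, 0, 0, 0], [0, -0.06, 0, 0, 0, 0], [0, -0.06, 0, 0, 0, 0], [0, -0.06, -0.05, 0, 0, 0], [0, -0.06, -0.1, 0, 0, 0], [0.05, -0.06, -0.13, 0, 0, 0], [0.1, -0.06, -0.13, 0, 0, 0], [0.1, -0.06, -0.13, 0, 0, 0]]]'

```text
clock: 36.95
eef_pos: [0.5487, 0.068, 0.2139]
tcp_rot: [[-1.0, 0.019, -0.0], [0.019, 1.0, 0.002], [0.0, 0.002, -1.0]]
contact_force: [0.0, 0.9, -0.5]
width: 0.009
grip_force: 0.0
```

Call:
play_rows --targets '[[[0.08, 0.05, 0, 0, 0, 0], [0.16, 0.1, 0, 0, 0, 0], [0.16, 0.1, 0, 0, 0, 0], [0.16, 0.1, 0, 0, 0, 0], [0.16, 0.1, 0, 0, 0, 0], [0.16, 0.1, 0, 0, 0, 0]]]'

```text
clock: 37.55
eef_pos: [0.3949, 0.1707, 0.2129]
tcp_rot: [[-1.0, 0.019, 0.002], [0.019, 1.0, 0.001], [-0.002, 0.001, -1.0]]
contact_force: [0.2, 0.6, 0.2]
width: 0.006
grip_force: 0.0
```

Run:
```python
from h import *
t=cam("top"); s=cam("scene")
print(blobs(t,(0,180,100),(5,255,255),15,.092)); print(blobs(s,(0,180,100),(5,255,255),15,.092))
a=cv2.resize(t["frame"][120:250,190:400,::-1],(800,495),interpolation=cv2.INTER_CUBIC); cv2.imwrite("pics/end.png",a)
goto([.5,.1,.2])
```

```text
[(np.int32(52), array([218.6, 158.2]), array([0.6568, 0.1498, 0.092 ]), array([7., 7.])), (np.int32(77), array([298.5, 183.4]), array([ 0.579 , -0.0767,  0.092 ]), array([13.,  5.]))]
[(np.int32(65), array([220.7, 206.8]), array([ 0.5899, -0.0787,  0.092 ]), array([18.,  3.])), (np.int32(45), array([292.8, 221.8]), array([0.6547, 0.1485, 0.092 ]), array([6.4, 7.1]))]
shift [-0.1057 -0.0675  0.0125] turn [ 0.01  0.02 -0.  ] pos [0.3957 0.1697 0.2125] yaw 88.8 q5 -1.28 F [-0.9  0.3  0.1] w 0.005 t 37.6
```

View pics/end.png

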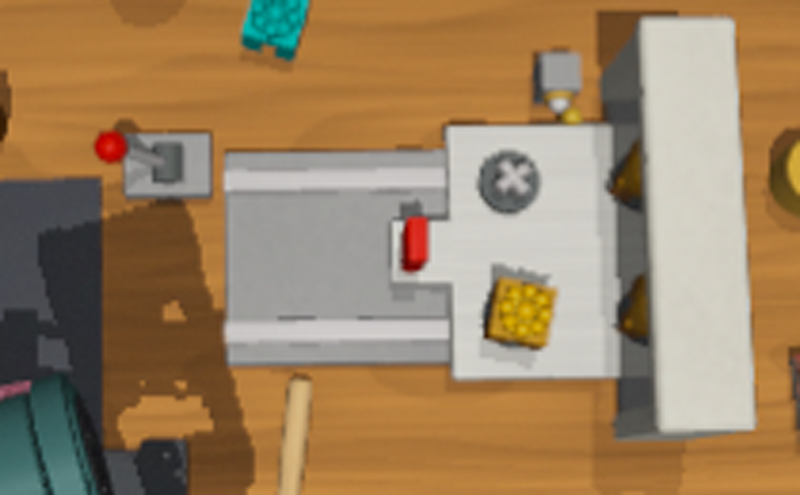

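Switch ball is at y≈0.149, fully on. The carriage is home with the brass bump at its detent and the rosettes seated. Handing in.

```bash
python3 -c "
from cell import manip
print(manip.close_job())"
```

```text
the job is handed in; nothing more can be done
None
```

I handed the job in at about 38 s of robot time. All three gold rosettes sit flush on stubs of their own, the carriage is home in its detent, and the lamp switch is fully on. No verdict came back at hand-in, so this rests on the final camera pictures and pose readings.

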